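Draw out the fume extractor's pre-filter tray with the tray hook

ROBOT

A 7-joint arm with a two-finger parallel gripper is mounted at the origin on the work surface. World frame = base frame: x ahead of the robot, y to its left, z up, the work surface at z = 0. Lengths are in m, angles in degrees, forces in N, time in s.
With the tool pointing down it reaches from about 0.425 to 0.875 m from the base axis. Payload 4.7 kg.
Tool frame: the origin (TCP) lies midway between the tips of the shut fingers; the grasp point (between the pads) lies 19 mm behind it; z points along the fingers, y is the line along which they close (so a half turn about z gives the same grasp; the last joint's range is limited). The gripper opens to 87 mm and grips with 3 to 60 N. Pads are 19 mm wide; open, the fingers measure 117 mm over their backs; the gripper's body (75 mm by 190 mm) begins 51 mm behind the grasp point.
Start: joints at [75.636, 18.392, -4.016, 83.108, 1.295, 78.541, -3.26], TCP at [0.17, -0.627, 0.223] pointing down, gripper open.
Joint ranges: [-163.93, 163.93], [-17.29, 119.83], [-79.2, 71.16], [3.27, 140.29], [-89.18, 269.18], [5.43, 117.66], [-154.24, 154.24]. Speed limits (degrees/s): [147.25, 147.25, 180, 180, 180, 180, 180].

INTERFACE

Orientations are given as [roll, pitch, yaw] about the fixed x, y, z axes, in that order (R = Rz(yaw) Ry(pitch) Rx(roll)).
In Python, from plant import env, cams, order gives the robot as it stands.
- The arm moves only by the tool send_rows, never from a script. Its argument "rows" is a list of rows, each an object with "gripper": the gripper's target within -1 to 1 (shut at 1, half-way at 0, fully open at -1); "translation": the shift along the tool's x, y, z in m, a list of three; "yaw": the turn about the tool's z in rad. A call has 1 to 5 rows; each row shifts and turns the commanded pose from where the row before left it, along the tool's axes as they then stand; what a row does not reach is not made up. A row lasts 1/12 s, in which the tool goes at most 41.7 mm and 7.16 degrees, less where a joint would pass 70% of its speed; a pose out of reach is approached as far as the arm can. A call with a gripper value outside its range is refused whole. The fingers move at their own pace and stop on an object; the grip force is fixed at half the most. Time passes only in rows, so rows that do not move let the fingers close. It gives the time, the measured TCP pose, the force, the opening and the grip force at its end, in the units of the state.
- env.get_state(): the state, without advancing time (a new reading comes with each control period).
- cams.capture(name): name is "scene" or "top"; returns (picture, depth): 420x560x3 uint8, blue, green, red; 420x560 float32, m along the optical axis (not along the pixel's ray), 0 where there is no reading.
- cams.get_calibration(name): a dict with "intrinsics" (3x3 intrinsics, pixels), "dist_coeffs" ([k1, k2, p1, p2, k3] as OpenCV has them; the pictures are not rectified), "eye" and "rotation" of the camera in the world. Camera axes: x right, y down, z forward; pixel columns grow to the right and rows downward; lengths in m; the calibration is good to about 2 mm. A picture is of the moment at which its call begins. get_calibration takes no time and is no camera call.
- order.sign_off(): hands the job in; it is judged then, once.
The state is a dict: "t": time; "qpos": joint angles; "qvel": joint speeds; "effort": joint torques, N m; "ee_pos": TCP position; "ee_rot": TCP orientation; "contact_force": force on the tool from outside, world axes, zero at the start; "ft_torque": the same for the moment, N m; "finger_gap": finger opening in m; "finger_force": force on a finger pad.
Only numpy, scipy, OpenCV 4.12 (cv2) and the standard library are available. Lean on these libraries where they do the work, as an engineer would, in place of code of your own. Each camera call takes 0.05 s, during which the arm holds its last target. There are 200 camera calls.

TASK

Take the tray hook out of the tool rack, hook its bent tip down into the finger hole of the fume extractor's filter tray and draw the tray steadily out to its stop, so that the filter can be looked over. Then hang the hook back in its own place in the rack, as it hung before. Touch the extractor and its tray only with the hook, never with the gripper, and do not disturb the other tools in the rack, the spray can, the welded test piece or the short piece of steel angle.

Things in the scene. Friction and masses are not known exactly. Their poses are not given: they have to be found in the camera images.
- extractor: Bench fume extractor: grey steel cabinet 340 wide, 340 deep, 400 high. Origin at the centre of its underside, z up; its front faces its own -x (front face at x = -170). The filter tray slides out along -x from a slot 95 to 155 above the bench. Higher up, from 315 to 400, a control head juts 60 out from the front over the tray's lip, so that the hook must be leaned outwards to reach the hole.
- filter_tray (a joint): How far the filter tray is drawn out, in m: 0 fully in, 0.120 at its stop; it starts 0 to 12 mm out. It slides with about 2.5 N of friction and stays where it is left.
- finger_hole (a point): Centre of the round finger hole (28 mm across) in the upper face of the tray's pull lip; moves with the tray; axes as the extractor (-x out of the front, z up). The lip is a level steel plate 4 thick, upper face 107 above the bench, 90 wide, 45 out from the front plate, open above and below; the hole's centre is 22 from the plate.
- rack: Low steel rack on the bench, 330 wide; three forks 95 apart (at y = -95, 0, +95 in its axes), each holding one hand tool. Origin under the middle fork's slot centre, at bench height, z up; the forks are open to its own -x. Prongs 8 thick, top 190 above the bench, slot 15 wide, a rail 37 behind the slot centre; nothing of it is above 190. To unhang a tool lift it 15 and draw it along -x.
- hook_grip (a point): Centre of the tray hook's wooden handle, 20 mm square, 88 long, 240 above the bench when hung. Its axes: z along the handle, up when hung; -x is the side to which the tip is bent. A round collar 32 across below the handle rests on the fork, its underside 50 below this point. Hook 0.11 to 0.18 kg, heavier below the collar. (The scraper has the same handle, but a straight rod and flat blade.)
- hook_bend (a point): Where the hook's straight round rod (8 across), coming down from the collar, bends: on the handle's axis, 175 below hook_grip. Axes as hook_grip. From here the rod turns by 60 degrees towards -x and goes on 30 to the tip.
- hook_tip (a point): Centre of the round end of the hook's tip (8 across; the metal ends 4 beyond), at x = -26, z = -190 from hook_grip in the hook's axes. Leaning the handle out from the extractor's front by 40 degrees makes the tip point down and 20 degrees outwards.
- scraper: Scraper hung in the rack: same handle and collar as the hook (handle's top 284 above the bench) but a straight rod and flat blade. Origin on its axis at the collar's underside, z up.
- hammer: Chipping hammer hung in the rack by its head, which lies on the fork, handle down. Origin at the centre of the head's underside, z up.
- spray_can: Plain metal spray can, 65 across, 180 high, standing on the bench. Origin at the centre of its underside.
- coupon: Welded T test piece, base plate 100 x 60 x 6, whole height 54, on the bench. Origin at the centre of its underside.
- angle_short: Piece of steel angle, 35 x 35 x 150, lying on the bench. Origin at the centre of its underside.
Mind the look-alikes: they are no part of the job. Leave any blue or orange look-alike of the part that bears hook_grip alone.

How it is judged (in metres and radians):
On the way, in this order (a step that is already met when the one before it is completed fails the run):
1. the hook's tip is down through the finger hole (z of hook_tip in the frame of finger_hole between -0.04 and -0.006 m and horizontal distance between hook_tip and finger_hole below 0.024 m), for 0.2 s.
2. the tray is drawn out to its stop, the hook's tip still in the finger hole (value of joint filter_tray above 0.112 m and z of hook_tip in the frame of finger_hole below -0.003 m and horizontal distance between hook_tip and finger_hole below 0.03 m), for 0.1 s.
At the end, for the whole second after the job is handed in: The filter tray is drawn out to within 10 mm of its stop; the hook hangs still and upright (within about 8 degrees) by its collar in the fork it came from, its handle within 20 mm of where it was at the start (value of joint filter_tray above 0.11 m and distance of hook_grip from where it was at the start of the episode below 0.02 m and angle between hook_grip's own z axis and vertical below 0.15 rad and height (world z) of hook_grip above 0.235 m); the robot touches nothing.
It fails at once if the gripper or arm pushes on the extractor or its tray (over 2 N) (contact force between any of the fingers, the arm and extractor above 2 N).
It fails at once if the tray is yanked (faster than 0.4 m/s) (velocity of joint filter_tray above 0.4 m/s).
It fails at once if another tool in the rack, the spray can, the welded test piece or the short steel angle is moved more than 30 mm (distance of any of scraper, hammer, spray_can, coupon, angle_short from where it was at the start of the episode above 0.03 m).
It also fails if it takes over 72 s, if anything falls off the work surface, if the arm or the gripper's body presses on something with over 40 N, if the wrist force passes 120 N, or if a joint passes its speed limit or range.

## Working session

There is one attempt and no reset: what is moved stays moved. The work goes in short steps, Python scripts to look and compute and a tool call to move; the robot and the scene stay as the last step left them, time stands still between calls to the robot, and variables do not carry over. Pictures are saved under pics/ and viewed, at most 10 in all, crops included, and the job is handed in when it is done.

Besides the shell and the picture viewer there is one more tool, called as name(argument=value, ...) on one line, values as JSON. send_rows: Moves the arm, as the interface text tells. Its arguments: {"type":"object","properties":{"rows":{"type":"array"}},"required":["rows"]}

```bash
ls; mkdir -p pics
python3 - <<'E'
from plant import env,cams,order
import cv2,numpy as np
for n in("scene","top"):
    p,d=cams.capture(n);cv2.imwrite(f"pics/{n}0.png",p);np.save(f"pics/{n}0.npy",d)
    c=cams.get_calibration(n);print(n,c)
print(env.get_state())
E
```

```text
pics
scene {'intrinsics': array([[457.04626358,   0.        , 269.32249124],
       [  0.        , 457.04626358, 208.4902693 ],
       [  0.        ,   0.        ,   1.        ]]), 'dist_coeffs': array([-0.05042154,  0.        ,  0.        ,  0.        ,  0.        ]), 'eye': array([0.56982836, 0.86121755, 1.22772628]), 'rotation': array([-142.2655958 ,   -0.58360211,  176.01411303])}
top {'intrinsics': array([[435.05208932,   0.        , 279.7697637 ],
       [  0.        , 435.05208932, 212.89683425],
       [  0.        ,   0.        ,   1.        ]]), 'dist_coeffs': array([-0.10974371,  0.        ,  0.        ,  0.        ,  0.        ]), 'eye': array([0.32505063, 0.04049564, 1.68845362]), 'rotation': array([-172.73467573,    0.31424557,  -90.86763331])}
{'t': 0.1, 'qpos': array([75.63508015, 18.4365424 , -4.01494288, 83.16790326,  1.29544623,
       78.54065691, -3.26251149]), 'qvel': array([-0.07646275, -0.10197915,  0.01733984, -0.11978676,  0.00062067,
       -0.00146592, -0.07421441]), 'effort': array([ 9.09654500e-05, -4.92570877e+01, -4.05569337e-01, -3.13398635e+01,
       -6.39704615e-02,  3.94826999e-02,  8.21464027e-05]), 'ee_pos': array([ 0.16993894, -0.62687955,  0.22155127]), 'ee_rot': array([-1.79900152e+02,  6.05219940e-03,  1.51715386e+01]), 'contact_force': array([ 0.13965977,  0.14061051, -0.62551314]), 'ft_torque': array([-0.02335538, -0.02157772, -0.0768728 ]), 'finger_force': 0.0, 'finger_gap': 0.08711349715859726}
```

View pics/scene0.png

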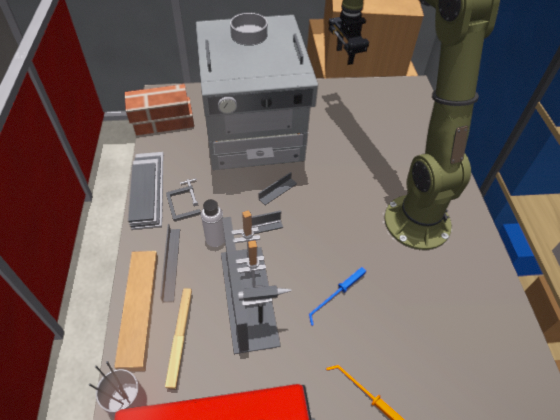

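View pics/top0.png

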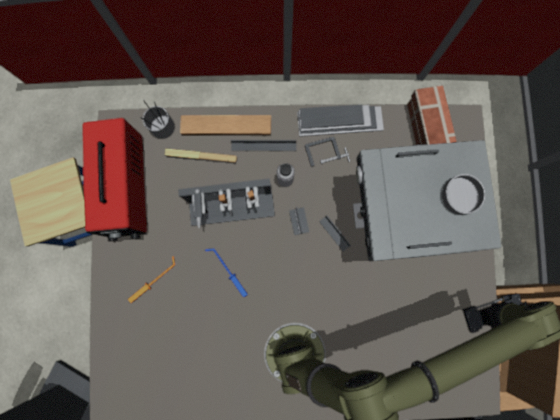

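The scene view shows the extractor at about (258,95), with the tray lip at (260,153), the rack at (250,285) and the hammer at (262,293). The candidates for the hook are wooden handle A at (248,222), wooden handle B at (252,252), and the blue (340,295) and orange (365,390) look-alikes, which I'll leave alone. I'll enlarge A and B to see which has the bent rod.

Run:
```python
import cv2,numpy as np
a=cv2.imread("pics/scene0.png")[190:350,200:300]
b=cv2.imread("pics/top0.png")[170:235,170:370]
a=cv2.resize(a,None,fx=3.7,fy=3.7,interpolation=cv2.INTER_CUBIC)
b=cv2.resize(b,None,fx=2.1,fy=2.1,interpolation=cv2.INTER_CUBIC)
o=np.zeros((600,800,3),np.uint8);o[:a.shape[0],:a.shape[1]]=a;o[:b.shape[0],375:375+b.shape[1]]=b
c=cv2.imread("pics/scene0.png")[125:170,205:310];c=cv2.resize(c,None,fx=4,fy=4,interpolation=cv2.INTER_CUBIC);o[200:200+c.shape[0],375:375+c.shape[1]]=c
cv2.imwrite("pics/crop1.png",o)
```

```text
(no output)
```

View pics/crop1.png

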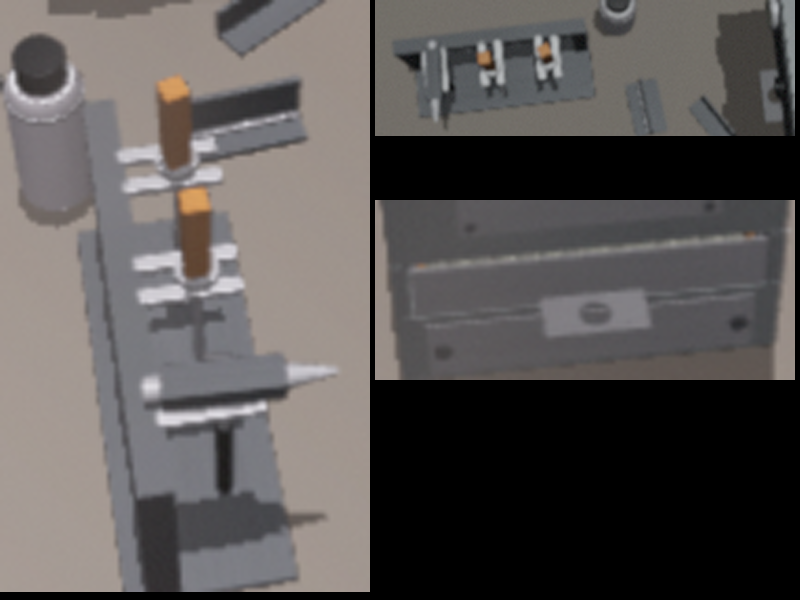

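The crop shows handles A (175,125) and B (195,235) with the same wood colour, and the hammer in the third fork. The lip hole is at (595,312) in the inset. Fork A is nearer the extractor and fork B is the middle one. The crop doesn't settle which has the bent rod, so I'll use the depth below the forks.

```bash
cat > h.py <<'E'
from plant import env,cams,order
import cv2,numpy as np
from scipy.spatial.transform import Rotation as R
def cal(n):
    c=cams.get_calibration(n);return c["intrinsics"],c["dist_coeffs"],np.array(c["eye"]),R.from_euler('xyz',c["rotation"],degrees=True).as_matrix()
def rays(n,uv):
    K,D,e,M=cal(n);p=cv2.undistortPoints(np.array(uv,float).reshape(-1,1,2),K,D)[:,0]
    return e,np.c_[p,np.ones(len(p))]@M.T
def plane(n,uv,z):
    e,d=rays(n,uv);return e+d*((z-e[2])/d[:,2])[:,None]
def cloud(n,d):
    v,u=np.mgrid[:420,:560];e,r=rays(n,np.c_[u.ravel(),v.ravel()]);return (e+r*d.ravel()[:,None]).reshape(420,560,3)
def proj(n,P):
    K,D,e,M=cal(n);return cv2.projectPoints(((np.array(P,float).reshape(-1,3)-e)@M),np.zeros(3),np.zeros(3),K,D)[0][:,0]
def tri(uv1,uv2):
    e1,d1=rays("scene",[uv1]);e2,d2=rays("top",[uv2]);d1=d1[0]/np.linalg.norm(d1);d2=d2[0]/np.linalg.norm(d2)
    s=np.linalg.lstsq(np.c_[d1,-d2],e2-e1,rcond=None)[0];a=e1+s[0]*d1;b=e2+s[1]*d2
    return (a+b)/2,np.linalg.norm(a-b)
E
python3 - <<'E'
from h import *
np.set_printoptions(precision=4,suppress=True)
for n in("scene","top"):
    im=cv2.imread(f"pics/{n}0.png");C=cloud(n,np.load(f"pics/{n}0.npy"))
    hsv=cv2.cvtColor(im,cv2.COLOR_BGR2HSV)
    m=cv2.inRange(hsv,(5,120,70),(22,255,255))
    k,l,s,c=cv2.connectedComponentsWithStats(m)
    for i in range(1,k):
        P=C[l==i]
        if s[i,4]>8 : 
            t=P[P[:,2]>P[:,2].max()-.008]
            print(n,s[i],c[i],P.min(0),P.max(0),np.median(P,0),'top',t.mean(0))
E
```

```text
scene [ 308    0  115   78 5243] [366.9264  44.5186] [-0.456  -1.4456 -0.3739] [0.5698 0.8612 1.2277] [-0.0193 -0.8897  0.0585] top [0.5698 0.8612 1.2277]
scene [401   0   7   9  16] [404.0625   3.75  ] [-0.1523 -0.994   0.2417] [-0.1336 -0.9221  0.2549] [-0.1449 -0.9604  0.2481] top [-0.1428 -0.9643  0.2499]
scene [415   0   5   6  17] [417.4118   1.9412] [-0.4186 -1.4556 -0.0081] [ 0.0923 -0.2665  0.6317] [-0.2021 -0.9743  0.2472] top [ 0.0904 -0.2675  0.6303]
scene [180  85   5   3  12] [181.9167  85.75  ] [ 0.7871 -0.6212  0.1188] [ 0.8032 -0.5987  0.1288] [ 0.7944 -0.6074  0.1259] top [ 0.7955 -0.6075  0.1257]
scene [125  86  50   9 137] [148.4307  90.1679] [ 0.5698 -0.6118  0.121 ] [1.0116 0.8612 1.2277] [ 0.923  -0.588   0.1266] top [0.5698 0.8612 1.2277]
scene [148  91  41  14 354] [167.2853  97.7147] [ 0.5698 -0.6959  0.0014] [0.9209 0.8612 1.2277] [ 0.8456 -0.538   0.1262] top [0.5698 0.8612 1.2277]
scene [125  97  19  12 170] [133.7706 102.2647] [ 0.9338 -1.4343 -0.6375] [ 1.2963 -0.4867  0.1333] [ 0.9698 -0.5214  0.1265] top [ 0.9684 -0.517   0.128 ]
scene [150 104  42  1
[... 1919 characters left out ...]
]
top [249 191   4   7  21] [250.8095 193.9524] [0.5611 0.1352 0.2654] [0.5781 0.1453 0.2882] [0.5682 0.1391 0.2832] top [0.5704 0.1396 0.2842]
top [219 195   7   6  30] [221.9667 197.7667] [0.3251 0.0405 0.2641] [0.5668 0.2442 1.6885] [0.5566 0.2335 0.2841] top [0.3251 0.0405 1.6885]
top [ 84 198   1   9   9] [ 84. 202.] [0.5449 0.7222 0.2297] [0.5738 0.7262 0.2376] [0.5595 0.7249 0.234 ] top [0.5595 0.7247 0.2337]
top [ 85 215   1  12  12] [ 85.  220.5] [0.4762 0.7164 0.2296] [0.5132 0.7201 0.2394] [0.495  0.7188 0.2323] top [0.4973 0.7182 0.234 ]
top [128 257  47  46 219] [147.8447 285.1096] [ 0.2023  0.0405 -0.0057] [0.3735 0.632  1.6885] [0.2555 0.5666 0.0259] top [0.3251 0.0405 1.6885]
```

Run:
```python
from h import *
np.set_printoptions(precision=3,suppress=True)
o=np.array([.560,.239]);y=np.array([-.010,.095]);y/=np.linalg.norm(y);x=np.array([y[1],-y[0]])
for n in("scene","top"):
    C=cloud(n,np.load(f"pics/{n}0.npy"));q=C[...,:2]-o;X=q@x;Y=q@y;Z=C[...,2]
    for nm,yc in(("A",-.096),("B",0)):
        m=(abs(Y-yc)<.035)&(abs(X)<.06)&(Z<.178)&(Z>.012)
        print(n,nm)
        for v,u in np.argwhere(m)[::2]: print((u,v),f"{X[v,u]*1e3:.0f},{Y[v,u]*1e3-yc*1e3:.0f},{Z[v,u]*1e3:.0f}",end="; ")
        print()
im=cv2.imread("pics/scene0.png")[185:345,200:300];im=cv2.convertScaleAbs(cv2.resize(im,(500,800)[::1],interpolation=cv2.INTER_LANCZOS4)[:600],alpha=1.7,beta=-40)
t=cv2.imread("pics/top0.png")[178:232,178:278];t=cv2.convertScaleAbs(cv2.resize(t,(300,162),interpolation=cv2.INTER_LANCZOS4),alpha=1.7,beta=-40)
o=np.zeros((600,800,3),np.uint8);o[:,:500]=im;o[:162,500:]=t;cv2.imwrite("pics/crop2.png",o)
```

```text
scene A
(np.int64(254), np.int64(232)) -20,-10,178; (np.int64(247), np.int64(243)) 3,6,152; (np.int64(247), np.int64(245)) 3,6,141; (np.int64(247), np.int64(247)) 3,5,130; (np.int64(247), np.int64(249)) 3,0,112; (np.int64(247), np.int64(250)) 4,4,112; (np.int64(247), np.int64(251)) 3,1,102; (np.int64(247), np.int64(252)) 4,1,97; (np.int64(247), np.int64(253)) 4,2,93; (np.int64(247), np.int64(254)) 3,-6,75; (np.int64(247), np.int64(255)) 4,-5,72; (np.int64(247), np.int64(256)) 4,-6,64; (np.int64(247), np.int64(257)) 4,-8,54; (np.int64(246), np.int64(265)) 8,-6,12; 
scene B
(np.int64(253), np.int64(271)) 0,4,156; (np.int64(252), np.int64(272)) 3,2,147; (np.int64(254), np.int64(272)) -2,4,149; (np.int64(253), np.int64(273)) 0,4,144; (np.int64(252), np.int64(274)) 3,3,138; (np.int64(254), np.int64(274)) -2,5,140; (np.int64(253), np.int64(275)) 1,4,133; (np.int64(252), np.int64(276)) 3,2,125; (np.int64(254), np.int64(276)) -2,3,126; (np.int64(253), np.int64(277)) 1,5,124; (np.int64(252), np.int64(278)) 3,2,114; (np.int64(254), np.int64(278)) -2,4,116; (np.int64(253), np.int64(279)) 1,4,11
[... 3600 characters left out ...]
p.int64(212)) -21,-6,54; (np.int64(227), np.int64(213)) -17,15,13; (np.int64(229), np.int64(213)) -18,7,13; (np.int64(231), np.int64(213)) -25,-5,53; (np.int64(233), np.int64(213)) -20,-9,13; (np.int64(230), np.int64(214)) -28,-1,54; (np.int64(236), np.int64(214)) -25,-20,13; (np.int64(239), np.int64(214)) -27,-32,14; (np.int64(232), np.int64(215)) -28,-4,16; (np.int64(234), np.int64(215)) -28,-12,12; (np.int64(227), np.int64(216)) -29,16,14; (np.int64(227), np.int64(217)) -33,16,15; (np.int64(234), np.int64(217)) -36,-11,12; (np.int64(224), np.int64(218)) -35,28,13; (np.int64(226), np.int64(219)) -40,21,12; (np.int64(234), np.int64(219)) -45,-11,24; (np.int64(226), np.int64(220)) -44,21,14;
```

View pics/crop2.png

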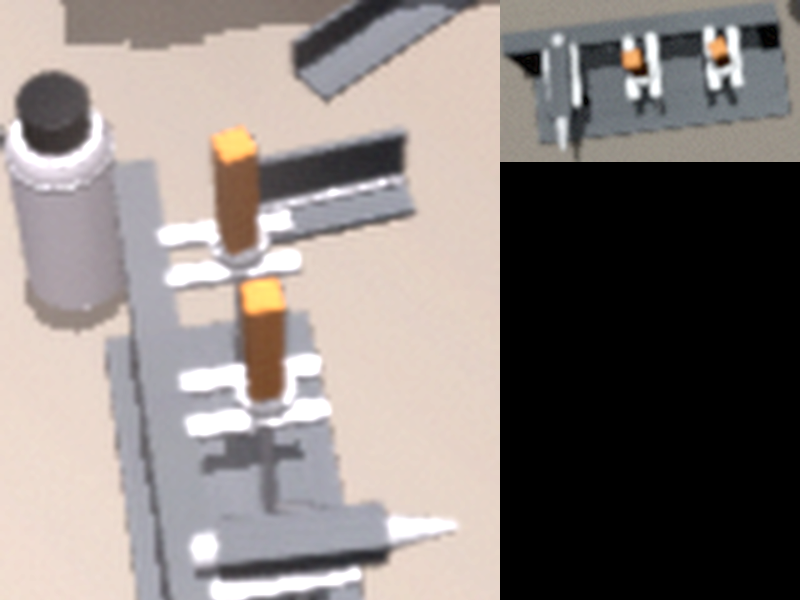

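B is the hook. Below handle B the rod runs straight down at scene (253,271–284), then steps towards the rack's -x at (255–262,286) as it drops from z 69 to 55 mm. Tool A's rod goes straight down with no bend, so it is the scraper. Next I'll find the extractor, the lip and the hole.

Run:
```python
from h import *
np.set_printoptions(precision=4,suppress=True)
C=cloud("scene",np.load("pics/scene0.npy"));im=cv2.imread("pics/scene0.png")
T=cloud("top",np.load("pics/top0.npy"))
# top face rect from top cam
m=(abs(T[...,2]-.40)<.012)&(T[...,1]<-.1)&(T[...,0]>.3);q=T[m][:,:2].astype(np.float32)
print("topface",cv2.minAreaRect(q*1000),np.median(T[m][:,2]),len(q))
tz=T[(T[...,1]<-.2)&(T[...,1]>-.7)&(T[...,0]>.45)&(T[...,0]<.85)][:,2];print("max z",np.sort(tz)[-30:][::10])
# front plate
f=C[150:166,215:302].reshape(-1,3);
lip=C[145:160,240:280].reshape(-1,3)
l=lip[abs(lip[:,2]-.107)<.004];print("lip",len(l),l.min(0),l.max(0),cv2.minAreaRect(l[:,:2].astype(np.float32)*1000),np.median(l[:,2]))
# plate: points z .10-.15 column band
for zlo,zhi in((.115,.15),(.02,.08),(.33,.39),(.2,.3)):
    P=C[60:175,195:320].reshape(-1,3);P=P[(P[:,2]>zlo)&(P[:,2]<zhi)&(P[:,1]>-.35)&(P[:,1]<-.1)]
    a=np.polyfit(P[:,0],P[:,1],1);
    for _ in range(4):
        r=P[:,1]-np.polyval(a,P[:,0]);g=abs(r-np.median(r))<.006;a=np.polyfit(P[g,0],P[g,1],1)
    print("plane",zlo,zhi,a,"deg",np.degrees(np.arctan(a[0])),g.sum(),P[g,0].min(),P[g,0].max())
# hole: dark blob in lip
g=cv2.cvtColor(im,cv2.COLOR_BGR2GRAY);
s=g[146:160,244:277];print(s)
print("hole guess",plane("scene",[(260,153.2)],.107))
print(proj("top",plane("scene",[(260,153.2)],.107)))
```

```text
topface ((526.27294921875, -411.3201904296875), (342.97052001953125, 410.03668212890625), 4.851960182189941) 0.40042386883617986 13271
max z [0.448  0.4486 0.4497]
lip 245 [ 0.4451 -0.2801  0.103 ] [ 0.5811 -0.2198  0.111 ] ((511.3094787597656, -249.75857543945312), (136.535888671875, 55.06349182128906), 4.2144951820373535) 0.1063974405476098
plane 0.115 0.15 [ 0.0768 -0.3105] deg 4.390538984437387 705 0.34685472622638425 0.6858843418242367
plane 0.02 0.08 [ 0.0751 -0.3099] deg 4.295429198300298 896 0.34725403405795985 0.6858280050798592
plane 0.33 0.39 [ 0.0761 -0.252 ] deg 4.352669209001438 1543 0.3424680889357412 0.6813128153506682
plane 0.2 0.3 [ 0.0765 -0.3127] deg 4.374589611093903 1600 0.3467579229235217 0.6863999112565623
[[ 86  87  86  88  87  86  86  86  85  85  86  86  86  86  86  85  86  85
   85  86  86  87  85  86  88  89  89  89  86  85  85  85  84]
 [ 88  87  86  87  87  87  84  87  86  85  86  87  87  89  89  89  90  92
   92  93  92  94 101 103 109 109 111 111  97  88  88  87  87]
 [ 87  87  89  89  91  89  90  92  92  93  95 100 103 109 108 109 111 117
  119 126 12
[... 919 characters left out ...]
128 121 103  92  92  91  93
   99 114 128 128 128 127 124 128 128 129 128 118  90  84  86]
 [ 90  90  94 112 127 128 127 128 126 127 127 127 126 124 121 116 115 118
  123 125 127 127 127 126 126 126 127 126 123 112  94  86  86]
 [ 89  90  95 110 124 126 126 127 126 127 125 126 126 126 125 123 124 122
  117 114 109 109 108 107 101  99  94  92  94  90  87  85  85]
 [ 88  87  92 104 122 125 124 121 117 115 110 108 109 108 102  99  94  93
   92  91  90  89  89  88  87  87  85  85  84  85  86  84  85]
 [ 88  87  89  92 101 100  94  93  90  91  91  89  89  89  89  87  87  85
   87  85  88  87  86  85  86  86  86  85  84  85  84  81  84]]
hole guess [[ 0.5134 -0.2439  0.107 ]]
[[358.7995 215.2776]]
```

Run:
```python
from h import *
T=cloud("top",np.load("pics/top0.npy"));C=cloud("scene",np.load("pics/scene0.npy"))
H=np.full((32,40),-1.)
for P in(T.reshape(-1,3),C.reshape(-1,3)):
    i=np.floor((P[:,0]-.24)/.02).astype(int);j=np.floor((P[:,1]+.36)/.02).astype(int)
    k=(i>=0)&(i<32)&(j>=0)&(j<40)&(P[:,2]<.6)
    np.maximum.at(H,(i[k],j[k]),P[k,2])
print("rows x, cols y from -.36 step .02; char=z cm (a=10+)")
for i in range(31,-1,-1): print(f"{.24+.02*i:.2f}"," ".join("." if h<.012 else (str(int(round(h*100))) if h<.095 else "#") for h in H[i]))
```

```text
rows x, cols y from -.36 step .02; char=z cm (a=10+)
0.86 2 2 3 3 3 3 3 4 5 5 4 4 5 5 4 5 3 . . . . 4 4 4 4 4 4 4 4 4 4 4 4 4 4 4 4 5 4 4
0.84 . 1 . . . . 2 2 . 2 2 1 3 2 2 2 2 . . . . . 4 4 4 4 4 4 4 4 4 5 4 4 4 4 3 4 3 2
0.82 . . . . . . . . . 2 2 2 2 2 . . . 4 4 4 4 4 4 4 4 4 4 4 4 4 3 . 1 . . . . . . .
0.80 . . . . . . . . 2 2 . 2 2 2 2 2 . 4 4 4 1 1 . 4 . . 2 . . . . . . . . . . . . .
0.78 . . . . . . 1 2 2 2 . . . . 2 2 . 1 1 . 1 1 . . 1 1 . . . . . . . . 3 4 4 4 5 5
0.76 . . . . . . 1 2 2 2 . . . . 2 2 . . . . . . . . . . . 1 4 4 4 4 5 4 5 4 5 5 5 5
0.74 . . . . . . 2 1 2 2 2 2 2 2 2 . . . . . . . . . . . . . 4 5 5 4 4 5 5 5 4 4 . .
0.72 . . . . . . 2 . . . . 2 2 2 2 . . . . . . . . . . 1 1 . . 3 . . . . . . . . . .
0.70 . . . . . . . . . . . . . . . . . . # # # . . . . . . . . . . . . . . . . . . .
0.68 # # # # # # # # . . . . . . . . . # # # # # . . . . 2 . . . . . . . . . . . . .
0.66 # # # # # # # # # . . . . . . . . # # # # # . . . . . . . . 1 . . . . . . . . .
0.64 # # # # # # # # # . . . . . . . . # # # # . # 2 . 1 . . . . . . . . . . . 1 . .
0.62 # # # # # # # # # . . 
[... 972 characters left out ...]
 . . . . . . . . . .
0.38 # # # # # # # # . . . . . . . . . . 1 . . . . . 1 . . . . . . . 1 2 2 . . . . .
0.36 # # # # # # # # . . . . . . . . 1 . . 1 . . . . . . . . . . . 1 1 . . . . . . .
0.34 # # # # # # # . . . . . . . . . . . . . . . . . . . . . . . . 2 1 . . . . . . .
0.32 . . . . . . . . . . . . . . . . . . . . . . . . . . . . . . 2 2 . . . . . . . .
0.30 . . . . . . . . . . . . . . . . . . . . . . . . . . . . . 3 3 . . . . . . . . .
0.28 1 . . . . . . . . . . 1 . . . . . . . . . . . . . . . . 3 4 4 . . . . 1 . . . .
0.26 . . 1 . . . . . . . . . . . . . . . . . . . . . . . . 3 3 4 . . . . . . 1 . . .
0.24 1 . . . . . . . . . . . 1 . . . . . . . . . . . . . . 4 4 3 . . . . . . . . . .
```

The hook is handle B, in the middle fork. The hole is at about (0.513,-0.244), and the extractor's yaw is about -85.6°. I'll lift clear and go round towards the rack.

send_rows(rows=[{"gripper":-1,"translation":[0,0,-0.038],"yaw":0},{"gripper":-1,"translation":[0,0,-0.038],"yaw":0},{"gripper":-1,"translation":[0,0,-0.038],"yaw":0},{"gripper":-1,"translation":[0,0,-0.038],"yaw":0},{"gripper":-1,"translation":[0,0,-0.038],"yaw":0}])

```text
t: 0.52
ee_pos: [0.1699, -0.6269, 0.414]
ee_rot: [-180.0, 0.0, 15.2]
contact_force: [0.3, -0.6, 0.1]
finger_gap: 0.087
finger_force: 0.0
```

send_rows(rows=[{"gripper":-1,"translation":[0,0,-0.038],"yaw":0},{"gripper":-1,"translation":[0,0,-0.038],"yaw":0},{"gripper":-1,"translation":[0,0,-0.038],"yaw":0},{"gripper":-1,"translation":[0,0,0],"yaw":0}])

```text
t: 0.85
ee_pos: [0.1704, -0.6279, 0.5351]
ee_rot: [179.2, -0.0, 15.2]
contact_force: [-0.7, 0.1, 1.6]
finger_gap: 0.0872
finger_force: 0.0
```

send_rows(rows=[{"gripper":-1,"translation":[0.0254,-0.0273,0],"yaw":0},{"gripper":-1,"translation":[0.0254,-0.0273,0],"yaw":0},{"gripper":-1,"translation":[0.0254,-0.0273,0],"yaw":0},{"gripper":-1,"translation":[0.0254,-0.0273,0],"yaw":0},{"gripper":-1,"translation":[0.0254,-0.0273,0],"yaw":0}])

```text
t: 1.27
ee_pos: [0.2575, -0.4606, 0.526]
ee_rot: [-180.0, 0.0, 15.2]
contact_force: [0.3, -0.0, 0.1]
finger_gap: 0.087
finger_force: 0.0
```

send_rows(rows=[{"gripper":-1,"translation":[0.0254,-0.0273,0],"yaw":0},{"gripper":-1,"translation":[0.0254,-0.0273,0],"yaw":0},{"gripper":-1,"translation":[0.0254,-0.0273,0],"yaw":0},{"gripper":-1,"translation":[0.0254,-0.0273,0],"yaw":0},{"gripper":-1,"translation":[0.0254,-0.0273,0],"yaw":0}])

```text
t: 1.68
ee_pos: [0.3442, -0.2954, 0.5263]
ee_rot: [180.0, 0.0, 15.2]
contact_force: [0.9, -0.6, 0.3]
finger_gap: 0.0869
finger_force: 0.0
```

send_rows(rows=[{"gripper":-1,"translation":[0.0254,-0.0273,0],"yaw":0},{"gripper":-1,"translation":[0.0254,-0.0273,0],"yaw":0},{"gripper":-1,"translation":[0.0254,-0.0273,0],"yaw":0},{"gripper":-1,"translation":[0.0254,-0.0273,0],"yaw":0},{"gripper":-1,"translation":[0.0254,-0.0273,0],"yaw":0}])

```text
t: 2.1
ee_pos: [0.431, -0.1305, 0.5263]
ee_rot: [180.0, 0.0, 15.2]
contact_force: [0.7, -0.4, 0.0]
finger_gap: 0.0867
finger_force: 0.0
```

send_rows(rows=[{"gripper":-1,"translation":[0,0,0],"yaw":-0.124},{"gripper":-1,"translation":[0,0,0],"yaw":-0.124},{"gripper":-1,"translation":[0,0,0],"yaw":-0.124},{"gripper":-1,"translation":[0,0,0],"yaw":-0.124},{"gripper":-1,"translation":[0,0,0],"yaw":-0.124}])

```text
t: 2.52
ee_pos: [0.4306, -0.1323, 0.5261]
ee_rot: [-180.0, 0.0, 51.1]
contact_force: [-0.0, 0.0, 0.0]
finger_gap: 0.0866
finger_force: 0.0
```

send_rows(rows=[{"gripper":-1,"translation":[0,0,0],"yaw":-0.124},{"gripper":-1,"translation":[0,0,0],"yaw":-0.124},{"gripper":-1,"translation":[0,0,0],"yaw":-0.124},{"gripper":-1,"translation":[0,0,0],"yaw":-0.124},{"gripper":-1,"translation":[0,0,0],"yaw":-0.124}])

```text
t: 2.93
ee_pos: [0.4306, -0.1324, 0.5261]
ee_rot: [-180.0, -0.0, 86.6]
contact_force: [0.3, -0.3, 0.9]
finger_gap: 0.0871
finger_force: 0.0
```

send_rows(rows=[{"gripper":-1,"translation":[0,0,0],"yaw":-0.124},{"gripper":-1,"translation":[0,0,0],"yaw":-0.124},{"gripper":-1,"translation":[0,0,0],"yaw":-0.124},{"gripper":-1,"translation":[0,0,0],"yaw":-0.124},{"gripper":-1,"translation":[0,0,0],"yaw":-0.124}])

```text
t: 3.35
ee_pos: [0.4306, -0.1324, 0.5261]
ee_rot: [-180.0, -0.0, 122.1]
contact_force: [0.4, -0.6, 0.9]
finger_gap: 0.0867
finger_force: 0.0
```

send_rows(rows=[{"gripper":-1,"translation":[0,0,0],"yaw":-0.124},{"gripper":-1,"translation":[0,0,0],"yaw":-0.124},{"gripper":-1,"translation":[0,0,0],"yaw":-0.124},{"gripper":-1,"translation":[0,0,0],"yaw":-0.124},{"gripper":-1,"translation":[0,0,0],"yaw":0}])

```text
t: 3.77
ee_pos: [0.4305, -0.1324, 0.5261]
ee_rot: [-180.0, -0.0, 150.3]
contact_force: [0.8, -0.3, -0.1]
finger_gap: 0.087
finger_force: 0.0
```

send_rows(rows=[{"gripper":-1,"translation":[0,0,0],"yaw":-0.1249},{"gripper":-1,"translation":[0,0,0],"yaw":-0.1249},{"gripper":-1,"translation":[0,0,0],"yaw":-0.1249},{"gripper":-1,"translation":[0,0,0],"yaw":-0.1249},{"gripper":-1,"translation":[0,0,0],"yaw":-0.1249}])

```text
t: 4.18
ee_pos: [0.4306, -0.1324, 0.5263]
ee_rot: [180.0, -0.0, -173.9]
contact_force: [-0.7, 0.4, -0.3]
finger_gap: 0.0869
finger_force: 0.0
```

Run:
```python
from h import *
np.set_printoptions(precision=4,suppress=True)
print(tri((251.94,244.18),(221.97,197.77)),tri((246.4,213.9),(250.8,193.95)))
print(plane("scene",[(251.94,244.18),(246.4,213.9)],.284),plane("top",[(221.97,197.77),(250.8,193.95)],.284))
p,d=cams.capture("scene");hs=cv2.cvtColor(p,cv2.COLOR_BGR2HSV);q,_=cams.capture("top")
# bright-top-only thresholds
for n,im in(("scene",p),("top",q)):
    h=cv2.cvtColor(im,cv2.COLOR_BGR2HSV);m=cv2.inRange(h,(5,130,150),(22,255,255));k,l,s,c=cv2.connectedComponentsWithStats(m)
    for i in range(1,k):
        P=plane(n,[c[i]],.284)[0]
        if abs(P[0]-.56)<.06 and 0<P[1]<.35: print(n,s[i],c[i],P)
print(env.get_state()["ee_pos"],env.get_state()["ee_rot"])
```

```text
(array([0.5593, 0.2354, 0.2744]), np.float64(0.0010709219046422672)) (array([0.5699, 0.1401, 0.2745]), np.float64(4.48241345511266e-05))
[[0.5599 0.2415 0.284 ]
 [0.5699 0.1473 0.284 ]] [[0.5572 0.2342 0.284 ]
 [0.5683 0.1394 0.284 ]]
scene [243 211   7   7  32] [246.0938 213.9688] [0.5707 0.1475 0.284 ]
scene [249 241   7   7  43] [251.907 244.   ] [0.56  0.241 0.284]
[ 0.4306 -0.1324  0.5263] [ 179.9949   -0.0269 -174.2131]
```

send_rows(rows=[{"gripper":-1,"translation":[-0.0167,0.0355,0],"yaw":0},{"gripper":-1,"translation":[-0.0167,0.0355,0],"yaw":0},{"gripper":-1,"translation":[-0.0167,0.0355,0],"yaw":0},{"gripper":-1,"translation":[-0.0167,0.0355,0],"yaw":0},{"gripper":-1,"translation":[-0.0167,0.0355,0],"yaw":0}])

```text
t: 4.7
ee_pos: [0.4954, 0.0545, 0.5267]
ee_rot: [-180.0, 0.0, -174.5]
contact_force: [1.1, -0.6, 0.3]
finger_gap: 0.0873
finger_force: 0.0
```

send_rows(rows=[{"gripper":-1,"translation":[-0.0167,0.0355,0],"yaw":0},{"gripper":-1,"translation":[-0.0167,0.0355,0],"yaw":0},{"gripper":-1,"translation":[-0.0167,0.0355,0],"yaw":0},{"gripper":-1,"translation":[-0.0167,0.0355,0],"yaw":0},{"gripper":-1,"translation":[-0.0167,0.0355,0],"yaw":0}])

```text
t: 5.12
ee_pos: [0.5606, 0.2393, 0.5262]
ee_rot: [-180.0, -0.0, -174.5]
contact_force: [0.3, -0.6, 1.3]
finger_gap: 0.0871
finger_force: 0.0
```

send_rows(rows=[{"gripper":-1,"translation":[0,0,0.036],"yaw":0},{"gripper":-1,"translation":[0,0,0.036],"yaw":0},{"gripper":-1,"translation":[0,0,0.036],"yaw":0},{"gripper":-1,"translation":[0,0,0.036],"yaw":0},{"gripper":-1,"translation":[0,0,0.036],"yaw":0}])

```text
t: 5.53
ee_pos: [0.5597, 0.238, 0.3444]
ee_rot: [-180.0, -0.0, -174.4]
contact_force: [0.2, 0.3, -1.3]
finger_gap: 0.0867
finger_force: 0.0
```

send_rows(rows=[{"gripper":-1,"translation":[0,0,0.02],"yaw":0},{"gripper":-1,"translation":[0,0,0],"yaw":0}])

```text
t: 5.7
ee_pos: [0.558, 0.2361, 0.321]
ee_rot: [-179.8, -0.5, -174.4]
contact_force: [-0.2, -0.2, -0.2]
finger_gap: 0.0868
finger_force: 0.0
```

Run:
```python
from h import *
p,d=cams.capture("scene");q,_=cams.capture("top")
a=cv2.resize(p[120:330,170:330],(400,525),interpolation=cv2.INTER_CUBIC);b=cv2.resize(q[140:260,160:300],(400,343),interpolation=cv2.INTER_CUBIC)
o=np.zeros((525,800,3),np.uint8);o[:,:400]=a;o[:343,400:]=b;cv2.imwrite("pics/pre.png",o)
s=env.get_state();print(s["ee_pos"],s["ee_rot"],s["qpos"])
```

```text
[0.55999987 0.23763017 0.32666393] [-1.79986107e+02 -4.29399961e-02 -1.74283385e+02] [ 10.79522072  16.68771155 -46.05253384  78.25358235  11.9235304
  90.0383623   61.69046781]
```

View pics/pre.png

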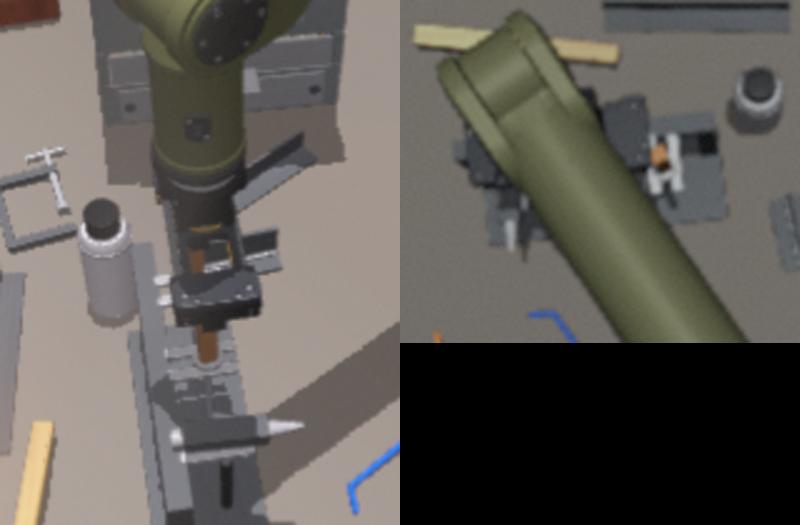

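The picture shows the open gripper straddling the hook's handle, with the finger at crop (215,295) and the handle at (205,340). The scraper's handle is clear at (660,155) in the top view. I'll go down and grip.

send_rows(rows=[{"gripper":-1,"translation":[0,0,0.03],"yaw":0},{"gripper":-1,"translation":[0,0,0.03],"yaw":0},{"gripper":-1,"translation":[0,0,0.025],"yaw":0},{"gripper":-1,"translation":[0,0,0.01],"yaw":0},{"gripper":0,"translation":[0,0,0],"yaw":0}])

```text
t: 6.22
ee_pos: [0.5598, 0.2377, 0.231]
ee_rot: [-180.0, -0.1, -174.2]
contact_force: [0.3, 0.4, 0.2]
finger_gap: 0.0843
finger_force: 0.0
```

send_rows(rows=[{"gripper":1,"translation":[0,0,0],"yaw":0},{"gripper":1,"translation":[0,0,0],"yaw":0},{"gripper":1,"translation":[0,0,0],"yaw":0},{"gripper":1,"translation":[0,0,0],"yaw":0},{"gripper":1,"translation":[0,0,0],"yaw":0}])

```text
t: 6.63
ee_pos: [0.5604, 0.2383, 0.2326]
ee_rot: [180.0, 0.1, -174.1]
contact_force: [-0.0, 0.2, -0.6]
finger_gap: 0.0549
finger_force: 0.0
```

send_rows(rows=[{"gripper":1,"translation":[0,0,0],"yaw":0},{"gripper":1,"translation":[0,0,0],"yaw":0}])

```text
t: 6.8
ee_pos: [0.5601, 0.238, 0.2318]
ee_rot: [-180.0, 0.0, -174.1]
contact_force: [-0.6, 0.1, 0.8]
finger_gap: 0.0415
finger_force: 0.0
```

send_rows(rows=[{"gripper":1,"translation":[0,0,0],"yaw":0},{"gripper":1,"translation":[0,0,0],"yaw":0},{"gripper":1,"translation":[0,0,0],"yaw":0},{"gripper":1,"translation":[0,0,0],"yaw":0},{"gripper":1,"translation":[0,0,0],"yaw":0}])

```text
t: 7.22
ee_pos: [0.56, 0.2379, 0.2314]
ee_rot: [-180.0, -0.0, -174.1]
contact_force: [-0.4, 0.2, -0.1]
finger_gap: 0.0199
finger_force: 29.9
```

send_rows(rows=[{"gripper":1,"translation":[0,0,0],"yaw":0},{"gripper":1,"translation":[0,0,0],"yaw":0},{"gripper":1,"translation":[0,0,-0.006],"yaw":0},{"gripper":1,"translation":[0,0,-0.008],"yaw":0},{"gripper":1,"translation":[0,0,-0.008],"yaw":0}])

```text
t: 7.63
ee_pos: [0.5599, 0.2379, 0.2541]
ee_rot: [-180.0, -0.0, -174.1]
contact_force: [0.6, 1.2, -2.0]
finger_gap: 0.0201
finger_force: 29.9
```

send_rows(rows=[{"gripper":1,"translation":[0.02,0,0],"yaw":0},{"gripper":1,"translation":[0.03,0,0],"yaw":0},{"gripper":1,"translation":[0.035,0,0],"yaw":0},{"gripper":1,"translation":[0.035,0,-0.01],"yaw":0},{"gripper":1,"translation":[0,0,-0.03],"yaw":0}])

```text
t: 8.05
ee_pos: [0.4292, 0.224, 0.2872]
ee_rot: [-179.5, -0.9, -173.8]
contact_force: [0.5, 1.1, -2.9]
finger_gap: 0.0199
finger_force: 30.0
```

send_rows(rows=[{"gripper":1,"translation":[0,0,-0.035],"yaw":0},{"gripper":1,"translation":[0,0,-0.035],"yaw":0},{"gripper":1,"translation":[0,0,-0.035],"yaw":0},{"gripper":1,"translation":[0,-0.02,0],"yaw":0},{"gripper":1,"translation":[0.001,-0.0345,0],"yaw":0}])

```text
t: 8.47
ee_pos: [0.4449, 0.1761, 0.4021]
ee_rot: [179.8, 0.4, -173.5]
contact_force: [0.8, -0.6, -2.9]
finger_gap: 0.0201
finger_force: 30.0
```

send_rows(rows=[{"gripper":1,"translation":[0.001,-0.0345,0],"yaw":0},{"gripper":1,"translation":[0.001,-0.0345,0],"yaw":0},{"gripper":1,"translation":[0.001,-0.0345,0],"yaw":0},{"gripper":1,"translation":[0.001,-0.0345,0],"yaw":0},{"gripper":1,"translation":[0.001,-0.0345,0],"yaw":0}])

```text
t: 8.88
ee_pos: [0.4579, -0.002, 0.3997]
ee_rot: [-179.9, 0.1, -174.0]
contact_force: [1.1, -1.0, -2.4]
finger_gap: 0.02
finger_force: 30.0
```

send_rows(rows=[{"gripper":1,"translation":[0.001,-0.0345,0],"yaw":0},{"gripper":1,"translation":[0.001,-0.0145,0],"yaw":0},{"gripper":1,"translation":[0,0,0],"yaw":0.11},{"gripper":1,"translation":[0,0,0],"yaw":0.11},{"gripper":1,"translation":[0,0,0],"yaw":0.11}])

```text
t: 9.3
ee_pos: [0.4612, -0.0498, 0.3994]
ee_rot: [180.0, 0.0, 166.7]
contact_force: [-0.2, 0.0, -1.7]
finger_gap: 0.0201
finger_force: 30.0
```

send_rows(rows=[{"gripper":1,"translation":[0,0,0],"yaw":0.115},{"gripper":1,"translation":[0,0,0],"yaw":0.115},{"gripper":1,"translation":[0,0,0],"yaw":0.115},{"gripper":1,"translation":[0,0,0],"yaw":0.115},{"gripper":1,"translation":[0,0,0],"yaw":0.115}])

```text
t: 9.72
ee_pos: [0.4613, -0.0493, 0.3995]
ee_rot: [180.0, 0.1, 133.8]
contact_force: [0.8, 0.3, -1.5]
finger_gap: 0.0199
finger_force: 30.0
```

send_rows(rows=[{"gripper":1,"translation":[0,0,0],"yaw":0.115},{"gripper":1,"translation":[0,0,0],"yaw":0.115},{"gripper":1,"translation":[0,0,0],"yaw":0.115},{"gripper":1,"translation":[0,0,0],"yaw":0.115},{"gripper":1,"translation":[0,0,0],"yaw":0.115}])

```text
t: 10.13
ee_pos: [0.4612, -0.0493, 0.3995]
ee_rot: [179.9, 0.0, 100.9]
contact_force: [0.5, 0.2, -1.3]
finger_gap: 0.0196
finger_force: 30.0
```

send_rows(rows=[{"gripper":1,"translation":[0,0,0],"yaw":0.115},{"gripper":1,"translation":[0,0,0],"yaw":0}])

```text
t: 10.3
ee_pos: [0.4613, -0.0493, 0.3995]
ee_rot: [179.9, 0.0, 94.4]
contact_force: [0.0, 0.1, -2.0]
finger_gap: 0.0202
finger_force: 30.0
```

send_rows(rows=[{"gripper":1,"translation":[-0.0225,0.0293,0],"yaw":0},{"gripper":1,"translation":[-0.0225,0.0293,0],"yaw":0},{"gripper":1,"translation":[-0.0225,0.0293,0],"yaw":0},{"gripper":1,"translation":[-0.0225,0.0293,0],"yaw":0},{"gripper":1,"translation":[0,0,0.035],"yaw":0}])

```text
t: 10.72
ee_pos: [0.5939, -0.1369, 0.3677]
ee_rot: [179.2, 0.1, 94.4]
contact_force: [1.0, -1.8, -1.9]
finger_gap: 0.0197
finger_force: 30.0
```

send_rows(rows=[{"gripper":1,"translation":[0,0,0.035],"yaw":0},{"gripper":1,"translation":[0,0,0.035],"yaw":0},{"gripper":1,"translation":[0,0,0.035],"yaw":0},{"gripper":1,"translation":[0,0,0.035],"yaw":0},{"gripper":1,"translation":[0,0,0.025],"yaw":0}])

```text
t: 11.13
ee_pos: [0.584, -0.1301, 0.1956]
ee_rot: [-179.8, -0.0, 94.8]
contact_force: [0.0, 0.5, -2.6]
finger_gap: 0.0199
finger_force: 30.0
```

send_rows(rows=[{"gripper":1,"translation":[0,0,0.006],"yaw":0},{"gripper":1,"translation":[0,0,0.006],"yaw":0},{"gripper":1,"translation":[0,0,0.002],"yaw":0},{"gripper":1,"translation":[0,0,0],"yaw":0}])

```text
t: 11.47
ee_pos: [0.5863, -0.1303, 0.1862]
ee_rot: [179.9, 0.0, 94.6]
contact_force: [-0.7, 0.8, -1.5]
finger_gap: 0.0199
finger_force: 30.0
```

send_rows(rows=[{"gripper":1,"translation":[0,0,0.002],"yaw":0},{"gripper":1,"translation":[0.005,0,0.001],"yaw":0},{"gripper":1,"translation":[0.007,0,0],"yaw":0}])

```text
t: 11.72
ee_pos: [0.5861, -0.1222, 0.1854]
ee_rot: [179.7, 0.4, 94.4]
contact_force: [-0.6, -4.0, 8.2]
finger_gap: 0.0199
finger_force: 30.0
```

send_rows(rows=[{"gripper":1,"translation":[0.008,0,0],"yaw":0},{"gripper":1,"translation":[0.008,0,0],"yaw":0},{"gripper":1,"translation":[0.008,0,0],"yaw":0}])

```text
t: 11.97
ee_pos: [0.5842, -0.0968, 0.1855]
ee_rot: [179.7, 0.3, 94.5]
contact_force: [-0.4, -2.7, 5.8]
finger_gap: 0.02
finger_force: 30.0
```

Run:
```python
from h import *
np.set_printoptions(precision=3,suppress=True)
p,d=cams.capture("scene");s=env.get_state();print(s["ee_pos"],s["contact_force"],s["ft_torque"])
C=cloud("scene",d);P=C.reshape(-1,3)
o=s["ee_pos"][:2];n=np.array([-.0767,.9971]);l=np.array([.9971,.0767])
X=(P[:,:2]-o)@n;Y=(P[:,:2]-o)@l
for z0 in np.arange(.005,.17,.012):
    m=(abs(Y)<.02)&(X>-.2)&(X<.08)&(P[:,2]>z0)&(P[:,2]<z0+.012)
    print(round(z0,3),m.sum(),np.median(X[m]) if m.sum() else None,np.median(Y[m]) if m.sum() else None)
u=proj("scene",[[*o,.1]])[0].astype(int);c=p[max(0,u[1]-60):u[1]+60,u[0]-70:u[0]+70];cv2.imwrite("pics/lean1.png",cv2.resize(c,None,fx=5,fy=5,interpolation=cv2.INTER_CUBIC))
```

```text
[ 0.584 -0.094  0.185] [-1.744 -1.753  6.368] [-1.096  0.404 -0.024]
0.005 20 -0.016736397640870544 0.001651305209594254
0.017 10 -0.026613817778601362 0.0032286292287674115
0.029 7 -0.027990675552067454 0.0021750714762336677
0.041 4 -0.0246646797470066 0.002049048052235618
0.053 4 -0.023254673548294396 0.00015260775227436815
0.065 15 -0.16861568224471596 -0.0016485824404304087
0.077 17 -0.1672114904401726 -0.0021911496071003386
0.089 7 -0.01793276734139296 0.0009910212916011444
0.101 4 -0.01768296433321545 0.00041280277141238984
0.113 6 -0.013305578526186398 -0.0011672419259777453
0.125 1 -0.01048173397005121 0.003542999034054228
0.137 18 -0.0035631664422924006 0.005088877114528774
0.149 35 -0.0039448592451707225 0.0007268345827381696
0.161 13 0.0006037869719789433 0.003132714849033705
```

View pics/lean1.png

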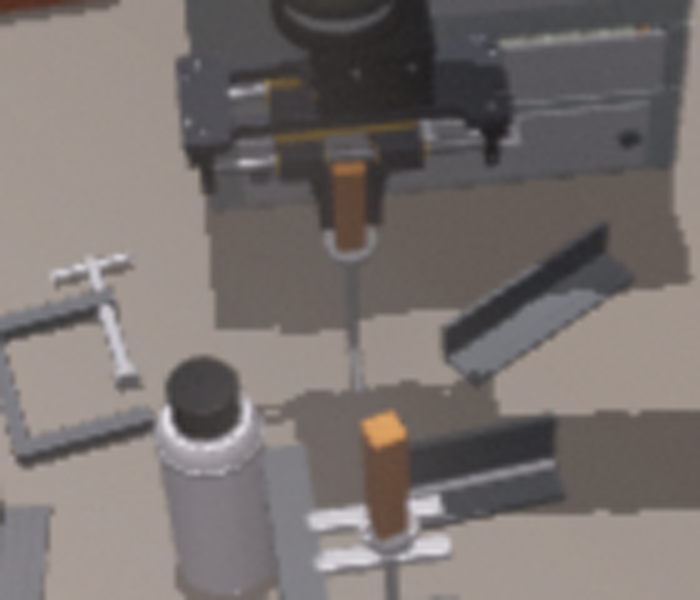

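The picture shows the hook's rod leaning about 11° in the grip, with the tip holding on the bench at crop (357,385). So the lean works, and I'll carry on along the arc.

send_rows(rows=[{"gripper":1,"translation":[0.008,0,0.0012],"yaw":0},{"gripper":1,"translation":[0.008,0,0.0012],"yaw":0},{"gripper":1,"translation":[0.008,0,0.0012],"yaw":0},{"gripper":1,"translation":[0.008,0,0.0014],"yaw":0},{"gripper":1,"translation":[0.008,0,0.0025],"yaw":0}])

```text
t: 12.43
ee_pos: [0.5812, -0.0551, 0.1787]
ee_rot: [179.7, 0.2, 94.5]
contact_force: [-2.7, 0.1, 11.6]
finger_gap: 0.0201
finger_force: 30.0
```

send_rows(rows=[{"gripper":1,"translation":[0.008,0,0.0027],"yaw":0},{"gripper":1,"translation":[0.008,0,0.0027],"yaw":0},{"gripper":1,"translation":[0.008,0,0.003],"yaw":0},{"gripper":1,"translation":[0.008,0,0.004],"yaw":0},{"gripper":1,"translation":[0.008,0,0.0041],"yaw":0}])

```text
t: 12.85
ee_pos: [0.5783, -0.0126, 0.1624]
ee_rot: [179.6, 0.0, 94.6]
contact_force: [-2.8, 3.3, 13.1]
finger_gap: 0.0199
finger_force: 30.0
```

send_rows(rows=[{"gripper":1,"translation":[0.008,0,0.0041],"yaw":0},{"gripper":1,"translation":[0.008,0,0.0041],"yaw":0},{"gripper":1,"translation":[0.0,0,0.0],"yaw":0}])

```text
t: 13.1
ee_pos: [0.5764, 0.0053, 0.1527]
ee_rot: [179.7, -0.1, 94.8]
contact_force: [-2.3, 3.2, 8.7]
finger_gap: 0.0198
finger_force: 30.0
```

```bash
cat > lean.py <<'E'
from h import *
np.set_printoptions(precision=3,suppress=True)
p,d=cams.capture("scene");s=env.get_state();print(s["ee_pos"],s["ee_rot"],s["contact_force"])
P=cloud("scene",d).reshape(-1,3)
o=s["ee_pos"][:2];a=np.radians(s["ee_rot"][2]);n=np.array([np.cos(a),np.sin(a)]);l=np.array([n[1],-n[0]])
X=(P[:,:2]-o)@n;Y=(P[:,:2]-o)@l;z=P[:,2]-s["ee_pos"][2]
m=(abs(Y)<.016)&(X>-.16)&(X<.03)&(z<-.055)&(z>-.15);x,zz=X[m],z[m]
best=None
for i in range(400):
    rng=np.random.default_rng(i);j=rng.choice(len(x),2,replace=False)
    if abs(zz[j[0]]-zz[j[1]])<.02: continue
    b=(x[j[0]]-x[j[1]])/(zz[j[0]]-zz[j[1]]);c=x[j[0]]-b*zz[j[0]];k=abs(x-b*zz-c)<.003
    if abs(b)<1.6 and (best is None or k.sum()>best.sum()): best=k
b,c=np.polyfit(zz[best],x[best],1);print("lean deg",np.degrees(np.arctan(b)),"x at grasp",b*.019+c,"n",best.sum(),"y",np.median(Y[m][best]))
E
python3 lean.py
```

```text
[0.577 0.005 0.153] [179.68   -0.062  94.748] [-1.388  4.567  8.05 ]Traceback (most recent call last):
  File "lean.py", line 14, in <module>
    b,c=np.polyfit(zz[best],x[best],1);print("lean deg",np.degrees(np.arctan(b)),"x at grasp",b*.019+c,"n",best.sum(),"y",np.median(Y[m][best]))
        ~~~~~~~~~~^^^^^^^^^^^^^^^^^^^^
    raise TypeError("expected 1D vector for x")
TypeError: expected 1D vector for x
```

send_rows(rows=[{"gripper":1,"translation":[0,0,-0.03],"yaw":0},{"gripper":1,"translation":[0,0,-0.035],"yaw":0},{"gripper":1,"translation":[0,0,-0.035],"yaw":0},{"gripper":1,"translation":[0,0,-0.035],"yaw":0},{"gripper":1,"translation":[0,-0.0275,0],"yaw":0}])

```text
t: 13.57
ee_pos: [0.5544, 0.0004, 0.2933]
ee_rot: [179.0, -0.0, 94.6]
contact_force: [0.4, 0.3, -0.6]
finger_gap: 0.0199
finger_force: 30.0
```

send_rows(rows=[{"gripper":1,"translation":[0,-0.0275,0],"yaw":0},{"gripper":1,"translation":[0,-0.0275,0],"yaw":0},{"gripper":1,"translation":[-0.02,0,0],"yaw":0},{"gripper":1,"translation":[-0.02,0,0],"yaw":0},{"gripper":1,"translation":[0,0,0],"yaw":0}])

```text
t: 13.98
ee_pos: [0.4958, -0.0499, 0.2858]
ee_rot: [179.9, 0.3, 94.2]
contact_force: [-0.4, -1.8, -3.3]
finger_gap: 0.0198
finger_force: 30.0
```

```bash
python3 lean.py
python3 - <<'E'
from h import *
p,d=cams.capture("scene");s=env.get_state();np.save("pics/l2.npy",d)
u=proj("scene",[[*(s["ee_pos"]-[0,0.06,.06])]])[0].astype(int);print(u)
c=p[max(0,u[1]-60):u[1]+60,u[0]-70:u[0]+70];cv2.imwrite("pics/lean2.png",cv2.resize(c,None,fx=5,fy=5,interpolation=cv2.INTER_CUBIC))
E
```

```text
[ 0.496 -0.047  0.286] [179.881   0.11   94.335] [ 0.165 -0.882 -0.932]
lean deg -5.607570123441974 x at grasp -0.1273359534547248 n 14 y 0.0006156737665323298
[268 157]
```

View pics/lean2.png

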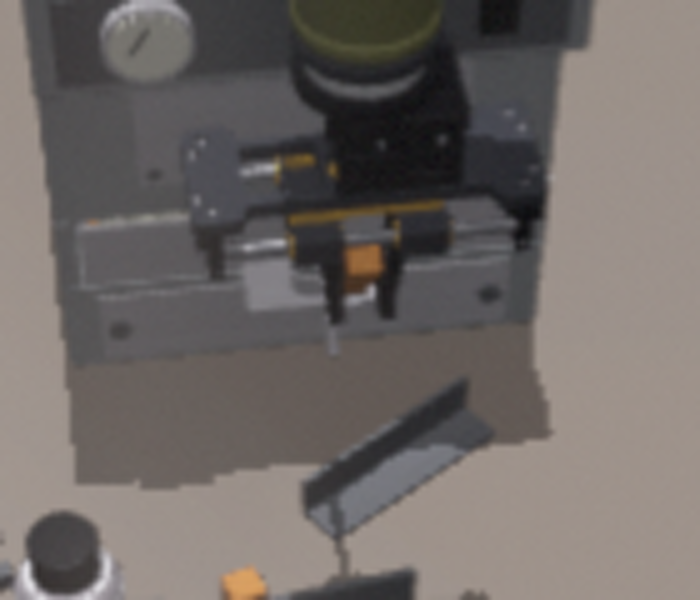

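The handle top is at crop (360,265) facing the camera, with the leaned rod's tip at about crop (333,345), which is pixel (264.6,166). I'll get the lean from that.

Run:
```python
from h import *
np.set_printoptions(precision=3,suppress=True)
s=env.get_state();d=np.load("pics/l2.npy");C=cloud("scene",d)
g=s["ee_pos"]+[0,0,.019];a=np.radians(s["ee_rot"][2]);n=np.array([np.cos(a),np.sin(a),0]);l=np.array([n[1],-n[0],0])
print(n)
for th in range(30,56,4):
    t=np.radians(th);out=-(.2005*np.sin(t)-.026*np.cos(t));h=.2005*np.cos(t)+.026*np.sin(t)
    tip=g+n*out-[0,0,h];b=g-n*.1855*np.sin(t)-[0,0,.1855*np.cos(t)]
    print(th,tip,proj("scene",[tip,b]).round(1).tolist())
for v in range(158,170):
    print(v,[(u,((C[v,u]-g)@n*1e3).round().astype(int),((C[v,u]-g)@l*1e3).round().astype(int),round(C[v,u,2]*1e3)) for u in range(262,268) if C[v,u,2]>.09])
```

```text
[-0.078  0.997  0.   ]
30 [ 0.502 -0.123  0.118] [[265.6, 177.3], [265.0, 168.5]]
34 [ 0.503 -0.136  0.124] [[265.0, 173.2], [264.5, 164.6]]
38 [ 0.504 -0.148  0.13 ] [[264.5, 169.0], [264.0, 160.6]]
42 [ 0.505 -0.16   0.138] [[264.0, 164.8], [263.6, 156.6]]
46 [ 0.506 -0.171  0.146] [[263.5, 160.5], [263.2, 152.6]]
50 [ 0.507 -0.182  0.156] [[263.0, 156.1], [262.8, 148.5]]
54 [ 0.507 -0.192  0.166] [[262.6, 151.8], [262.5, 144.5]]
158 [(262, np.int64(-181), np.int64(-3), 101), (263, np.int64(-112), np.int64(4), 173), (264, np.int64(11), np.int64(18), 301), (265, np.int64(10), np.int64(15), 299), (266, np.int64(6), np.int64(12), 295), (267, np.int64(-35), np.int64(2), 252)]
159 [(263, np.int64(-117), np.int64(3), 163), (264, np.int64(8), np.int64(18), 294), (265, np.int64(10), np.int64(15), 295), (266, np.int64(10), np.int64(12), 295)]
160 [(263, np.int64(-114), np.int64(3), 162), (264, np.int64(9), np.int64(18), 291), (265, np.int64(9), np.int64(15), 291), (266, np.int64(10), np.int64(12), 291)]
161 [(263, np.int64(-114), np.int64(3), 157), (264, np.int64(9), np.int64(18), 286), (265, np.int64(8), np.int64(15), 285), (266, np.int64(6), np.int64(11), 283)]
162 [(263, np.int64(-113), np.int64(4), 154), (264, np.int64(-108), np.int64(1), 158), (265, np.int64(-112), np.int64(-3), 154)]
163 [(263, np.int64(-111), np.int64(4), 151), (264, np.int64(-110), np.int64(1), 152), (265, np.int64(-111), np.int64(-3), 150)]
164 [(263, np.int64(-109), np.int64(4), 148), (264, np.int64(-108), np.int64(1), 149), (265, np.int64(-111), np.int64(-3), 145)]
165 [(263, np.int64(-111), np.int64(4), 141), (264, np.int64(-108), np.int64(1), 145), (265, np.int64(-108), np.int64(-2), 143)]
166 [(263, np.int64(-113), np.int64(3), 134), (264, np.int64(-103), np.int64(2), 145), (265, np.int64(-108), np.int64(-2), 139)]
167 [(264, np.int64(-104), np.int64(1), 139), (265, np.int64(-103), np.int64(-2), 140)]
168 []
169 []
```

send_rows(rows=[{"gripper":1,"translation":[-0.022,0,0],"yaw":0},{"gripper":1,"translation":[-0.022,0.001,0],"yaw":0},{"gripper":1,"translation":[-0.022,0,0],"yaw":0},{"gripper":1,"translation":[-0.0165,0,0],"yaw":0},{"gripper":1,"translation":[0,0,0],"yaw":0}])

```text
t: 14.5
ee_pos: [0.5034, -0.1306, 0.2845]
ee_rot: [180.0, 0.1, 94.3]
contact_force: [-0.3, -0.9, -1.9]
finger_gap: 0.0197
finger_force: 30.0
```

send_rows(rows=[{"gripper":1,"translation":[0,0,0.005],"yaw":0},{"gripper":1,"translation":[0,0,0.005],"yaw":0},{"gripper":1,"translation":[0,0,0.005],"yaw":0},{"gripper":1,"translation":[0,0,0],"yaw":0}])

```text
t: 14.83
ee_pos: [0.5027, -0.1255, 0.268]
ee_rot: [-179.9, -0.1, 94.7]
contact_force: [0.2, -0.3, -2.0]
finger_gap: 0.0195
finger_force: 30.0
```

Run:
```python
from h import *
np.set_printoptions(precision=3,suppress=True)
s=env.get_state();print(s["ee_pos"],s["ee_rot"],s["contact_force"])
a=np.radians(s["ee_rot"][2]);n=np.array([np.cos(a),np.sin(a),0]);g=s["ee_pos"]+[0,0,.019]
t=np.radians(41);tip=g-n*(.2005*np.sin(t)-.026*np.cos(t))-[0,0,.2005*np.cos(t)+.026*np.sin(t)];print("tip",tip,tip[:2]-[.5134,-.2439])
for n_ in("scene","top"):
    p,_=cams.capture(n_);u=proj(n_,[[.513,-.244,.107]])[0];print(n_,u,proj(n_,[tip])[0])
    x,y=u.astype(int);c=p[y-25:y+25,x-30:x+30];cv2.imwrite(f"pics/in_{n_}.png",cv2.resize(c,None,fx=6.6,fy=6.6,interpolation=cv2.INTER_CUBIC))
cv2.imwrite("pics/in.png",np.hstack([cv2.imread("pics/in_scene.png"),cv2.imread("pics/in_top.png")]))
```

```text
[ 0.503 -0.125  0.268] [-179.888   -0.057   94.697] [ 0.175 -0.254 -2.012]
tip [ 0.512 -0.237  0.119] [-0.002  0.007]
scene [260.106 153.173] [260.549 152.215]
top [358.832 215.377] [357.499 215.343]
```

View pics/in.png

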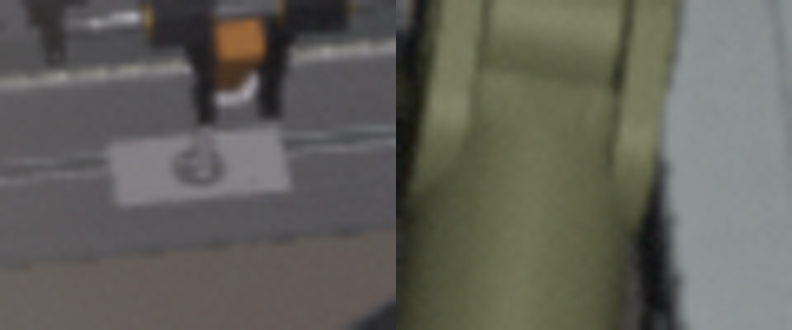

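In the scene crop the hole ring is at (200,168) and the hook's tip stands over it at about (205,160), roughly 2 mm to the right. I'll correct for that and lower the tip.

send_rows(rows=[{"gripper":1,"translation":[-0.003,0.0015,0],"yaw":0},{"gripper":1,"translation":[0,0,0.006],"yaw":0},{"gripper":1,"translation":[0,0,0.006],"yaw":0},{"gripper":1,"translation":[0,0,0.004],"yaw":0},{"gripper":1,"translation":[0,0,0],"yaw":0}])

```text
t: 15.35
ee_pos: [0.5042, -0.1303, 0.2519]
ee_rot: [-179.9, -0.0, 94.5]
contact_force: [-0.2, -0.5, -3.3]
finger_gap: 0.0196
finger_force: 30.0
```

send_rows(rows=[{"gripper":1,"translation":[0,0,0.005],"yaw":0},{"gripper":1,"translation":[0,0,0.005],"yaw":0},{"gripper":1,"translation":[0,0,0.005],"yaw":0},{"gripper":1,"translation":[0,0,0],"yaw":0},{"gripper":1,"translation":[0,0,0],"yaw":0}])

```text
t: 15.77
ee_pos: [0.5047, -0.13, 0.2379]
ee_rot: [-180.0, -0.0, 94.6]
contact_force: [-1.3, -0.1, -1.4]
finger_gap: 0.0199
finger_force: 30.0
```

send_rows(rows=[{"gripper":1,"translation":[0,0,0],"yaw":0},{"gripper":1,"translation":[0,0,0],"yaw":0},{"gripper":1,"translation":[0.003,0,0],"yaw":0},{"gripper":1,"translation":[0.004,0,0],"yaw":0},{"gripper":1,"translation":[0.005,0,0],"yaw":0}])

```text
t: 16.18
ee_pos: [0.504, -0.1194, 0.2382]
ee_rot: [180.0, 0.1, 94.5]
contact_force: [0.6, -2.3, -2.8]
finger_gap: 0.0198
finger_force: 30.0
```

send_rows(rows=[{"gripper":1,"translation":[0.006,0,0],"yaw":0},{"gripper":1,"translation":[0.006,0,0],"yaw":0},{"gripper":1,"translation":[0.006,0,0],"yaw":0},{"gripper":1,"translation":[0.006,0,0],"yaw":0},{"gripper":1,"translation":[0,0,0],"yaw":0}])

```text
t: 16.6
ee_pos: [0.502, -0.0917, 0.2385]
ee_rot: [-180.0, -0.1, 94.7]
contact_force: [0.2, -0.1, -1.6]
finger_gap: 0.0196
finger_force: 30.0
```

```bash
cat > lip.py <<'E'
from h import *
np.set_printoptions(precision=4,suppress=True)
p,d=cams.capture("scene");s=env.get_state();print(s["ee_pos"],s["ee_rot"],s["contact_force"])
P=cloud("scene",d).reshape(-1,3);n=np.array([-.0767,.9971]);l=np.array([.9971,.0767]);h=np.array([.5134,-.2439])
X=(P[:,:2]-h)@n;Y=(P[:,:2]-h)@l;Z=P[:,2]
m=(abs(Z-.107)<.004)&(abs(Y)<.045)&(X<.2)&(X>-.05);print("lip outer edge rel start hole (start ~.023)",np.percentile(X[m],[50,90,97,99]),m.sum())
m=(abs(Y)<.16)&(Z>.118)&(Z<.148)&(X>-.06)&(X<.13);print("plate (start ~-.022)",np.median(X[m]),m.sum())
a=np.radians(s["ee_rot"][2]);nn=np.array([np.cos(a),np.sin(a)]);o=s["ee_pos"];
X=(P[:,:2]-o[:2])@nn;Y=(P[:,:2]-o[:2])@np.array([nn[1],-nn[0]]);z=Z-o[2]
m=(abs(Y)<.012)&(X<-.03)&(X>-.17)&(z>-.145)&(z<-.02)
k=np.c_[X[m]*1e3,z[m]*1e3].round();print(k[np.argsort(k[:,1])][:40].astype(int).tolist())
E
python3 lip.py
```

```text
[ 0.502  -0.0921  0.2385] [-179.9879   -0.0963   94.673 ] [ 0.3138 -0.5434 -2.3363]
lip outer edge rel start hole (start ~.023) [0.0389 0.0522 0.0543 0.0558] 175
plate (start ~-.022) 0.0039420896991147 589
[[-104, -144], [-103, -140], [-105, -139], [-137, -138], [-137, -137], [-150, -137], [-151, -137], [-115, -136], [-110, -136], [-100, -136], [-106, -135], [-103, -135], [-113, -135], [-116, -135], [-148, -135], [-143, -135], [-103, -134], [-119, -134], [-98, -134], [-99, -134], [-111, -133], [-103, -133], [-103, -132], [-98, -132], [-98, -132], [-136, -132], [-104, -131], [-107, -131], [-140, -131], [-135, -131], [-105, -131], [-106, -131], [-106, -131], [-101, -131], [-103, -130], [-119, -130], [-151, -129], [-98, -129], [-147, -129], [-138, -129]]
```

The tray follows the hook and the lean is holding, so I'll keep pulling.

send_rows(rows=[{"gripper":1,"translation":[0.005,0,0],"yaw":0},{"gripper":1,"translation":[0.006,0,0],"yaw":0},{"gripper":1,"translation":[0.006,0,0],"yaw":0},{"gripper":1,"translation":[0.006,0,0],"yaw":0},{"gripper":1,"translation":[0.006,0,0],"yaw":0}])

```text
t: 17.07
ee_pos: [0.4997, -0.0647, 0.2383]
ee_rot: [-180.0, 0.0, 94.6]
contact_force: [1.6, -2.3, -3.9]
finger_gap: 0.0198
finger_force: 30.0
```

send_rows(rows=[{"gripper":1,"translation":[0.006,0,0],"yaw":0},{"gripper":1,"translation":[0.006,0,0],"yaw":0},{"gripper":1,"translation":[0.006,0,0],"yaw":0},{"gripper":1,"translation":[0.006,0,0],"yaw":0},{"gripper":1,"translation":[0.006,0,0],"yaw":0}])

```text
t: 17.48
ee_pos: [0.4973, -0.0348, 0.2383]
ee_rot: [-180.0, 0.0, 94.6]
contact_force: [1.1, -2.9, -4.0]
finger_gap: 0.0197
finger_force: 30.0
```

```bash
python3 lip.py
```

```text
[ 0.4972 -0.0329  0.2385] [-179.9979   -0.0701   94.6597] [-0.9295 -0.1561 -3.5396]
lip outer edge rel start hole (start ~.023) [0.0921 0.1084 0.1113 0.1119] 168
plate (start ~-.022) 0.01908870006442277 737
[[-104, -144], [-109, -144], [-108, -143], [-107, -142], [-156, -139], [-113, -138], [-116, -137], [-139, -136], [-142, -136], [-121, -136], [-105, -136], [-103, -136], [-105, -135], [-103, -135], [-115, -135], [-145, -134], [-142, -134], [-136, -134], [-108, -134], [-103, -134], [-149, -133], [-104, -133], [-150, -133], [-107, -132], [-139, -132], [-115, -131], [-113, -131], [-112, -131], [-109, -131], [-143, -131], [-139, -131], [-143, -131], [-105, -131], [-104, -130], [-102, -130], [-100, -129], [-149, -128], [-148, -128], [-103, -127], [-149, -127]]
```

send_rows(rows=[{"gripper":1,"translation":[0.005,0,0],"yaw":0},{"gripper":1,"translation":[0.005,0,0],"yaw":0},{"gripper":1,"translation":[0.005,0,0],"yaw":0},{"gripper":1,"translation":[0.003,0,0],"yaw":0},{"gripper":1,"translation":[0.003,0,0],"yaw":0}])

```text
t: 17.95
ee_pos: [0.4956, -0.0139, 0.2383]
ee_rot: [-180.0, -0.0, 94.6]
contact_force: [1.3, -3.0, -3.2]
finger_gap: 0.0198
finger_force: 30.0
```

send_rows(rows=[{"gripper":1,"translation":[0.002,0,0],"yaw":0},{"gripper":1,"translation":[0.002,0,0],"yaw":0}])

```text
t: 18.12
ee_pos: [0.4954, -0.0103, 0.2383]
ee_rot: [-180.0, 0.0, 94.6]
contact_force: [1.3, -2.4, -2.9]
finger_gap: 0.0202
finger_force: 30.0
```

send_rows(rows=[{"gripper":1,"translation":[0.002,0,0],"yaw":0},{"gripper":1,"translation":[0.002,0,0],"yaw":0}])

```text
t: 18.28
ee_pos: [0.495, -0.0075, 0.238]
ee_rot: [-180.0, 0.1, 94.5]
contact_force: [1.7, -5.9, -8.4]
finger_gap: 0.0206
finger_force: 30.0
```

```bash
python3 lip.py
```

```text
[ 0.495  -0.0075  0.2379] [-179.9777    0.1202   94.5296] [ 2.2963 -5.8104 -5.7305]
lip outer edge rel start hole (start ~.023) [0.1203 0.1344 0.1366 0.1374] 157
plate (start ~-.022) 0.007024195773087226 1047
[[-108, -143], [-106, -142], [-101, -141], [-103, -139], [-115, -137], [-104, -137], [-110, -135], [-141, -135], [-109, -135], [-110, -135], [-101, -135], [-139, -134], [-113, -134], [-106, -134], [-105, -134], [-105, -133], [-102, -133], [-101, -133], [-143, -133], [-144, -133], [-102, -132], [-114, -132], [-101, -132], [-114, -131], [-103, -130], [-108, -130], [-135, -129], [-140, -129], [-131, -129], [-107, -126], [-112, -124], [-37, -31], [-32, -30], [-34, -28], [-34, -27], [-32, -26], [-36, -26], [-32, -25], [-31, -21]]
```

The pull force has risen to 6 N and the lip has stopped about 115 mm out from where it started, so the tray is at its stop. I'll hold briefly, then relax inwards within the hole and lift out.

send_rows(rows=[{"gripper":1,"translation":[0.001,0,0],"yaw":0},{"gripper":1,"translation":[0,0,0],"yaw":0},{"gripper":1,"translation":[-0.004,0,0],"yaw":0},{"gripper":1,"translation":[-0.005,0,0],"yaw":0},{"gripper":1,"translation":[-0.005,0,0],"yaw":0}])

```text
t: 18.75
ee_pos: [0.4963, -0.0186, 0.2387]
ee_rot: [180.0, -0.1, 94.6]
contact_force: [-0.0, -0.5, -0.5]
finger_gap: 0.0197
finger_force: 30.0
```

send_rows(rows=[{"gripper":1,"translation":[0,0,0],"yaw":0},{"gripper":1,"translation":[0,0,-0.006],"yaw":0},{"gripper":1,"translation":[0,0,-0.006],"yaw":0},{"gripper":1,"translation":[0,0,-0.006],"yaw":0}])

```text
t: 19.08
ee_pos: [0.4963, -0.0189, 0.2573]
ee_rot: [180.0, -0.0, 94.6]
contact_force: [-0.6, 0.1, -2.6]
finger_gap: 0.0197
finger_force: 30.0
```

```bash
python3 lip.py
```

```text
[ 0.4971 -0.019   0.2586] [179.8448   0.026   94.5873] [ 0.2486  0.9898 -1.5377]
lip outer edge rel start hole (start ~.023) [0.1156 0.134  0.1368 0.1379] 225
plate (start ~-.022) 0.05033632493861642 1114
[[-105, -145], [-136, -144], [-140, -144], [-139, -142], [-103, -142], [-107, -141], [-105, -140], [-109, -140], [-136, -139], [-132, -139], [-136, -138], [-108, -138], [-137, -135], [-109, -134], [-118, -134], [-136, -134], [-135, -133], [-133, -131], [-137, -130], [-136, -130], [-140, -128], [-135, -127], [-138, -125], [-136, -125], [-118, -124], [-113, -123], [-137, -121], [-137, -120], [-134, -118], [-136, -116], [-136, -115], [-31, -28], [-31, -27], [-30, -26]]
```

The tray stays out and the hook is free. I'll raise it and turn it back to the rack's direction.

send_rows(rows=[{"gripper":1,"translation":[0,0,-0.02],"yaw":0},{"gripper":1,"translation":[0,0,-0.03],"yaw":0},{"gripper":1,"translation":[0,0,-0.035],"yaw":0},{"gripper":1,"translation":[0,0,-0.035],"yaw":0},{"gripper":1,"translation":[0,0,-0.03],"yaw":0}])

```text
t: 19.55
ee_pos: [0.4962, -0.019, 0.4093]
ee_rot: [179.9, 0.0, 94.6]
contact_force: [0.1, 1.2, -2.1]
finger_gap: 0.0199
finger_force: 30.0
```

send_rows(rows=[{"gripper":1,"translation":[0,0,0],"yaw":-0.114},{"gripper":1,"translation":[0,0,0],"yaw":-0.114},{"gripper":1,"translation":[0,0,0],"yaw":-0.114},{"gripper":1,"translation":[0,0,0],"yaw":-0.114},{"gripper":1,"translation":[0,0,0],"yaw":-0.114}])

```text
t: 19.97
ee_pos: [0.4962, -0.0191, 0.4069]
ee_rot: [180.0, 0.0, 127.6]
contact_force: [0.1, -0.6, -1.8]
finger_gap: 0.0198
finger_force: 30.0
```

send_rows(rows=[{"gripper":1,"translation":[0,0,0],"yaw":-0.114},{"gripper":1,"translation":[0,0,0],"yaw":-0.114},{"gripper":1,"translation":[0,0,0],"yaw":-0.114},{"gripper":1,"translation":[0,0,0],"yaw":-0.114},{"gripper":1,"translation":[0,0,0],"yaw":-0.114}])

```text
t: 20.38
ee_pos: [0.4961, -0.0191, 0.4068]
ee_rot: [180.0, 0.0, 160.2]
contact_force: [0.1, -0.1, -2.5]
finger_gap: 0.0194
finger_force: 30.0
```

send_rows(rows=[{"gripper":1,"translation":[0,0,0],"yaw":-0.114},{"gripper":1,"translation":[0,0,0],"yaw":-0.114},{"gripper":1,"translation":[0,0,0],"yaw":-0.114},{"gripper":1,"translation":[0,0,0],"yaw":-0.114},{"gripper":1,"translation":[0,0,0],"yaw":0}])

```text
t: 20.8
ee_pos: [0.4961, -0.0191, 0.4068]
ee_rot: [-180.0, 0.0, -173.8]
contact_force: [-0.6, 0.0, -2.5]
finger_gap: 0.0197
finger_force: 30.0
```

send_rows(rows=[{"gripper":1,"translation":[0.037,0,-0.005],"yaw":0},{"gripper":1,"translation":[0.0374,0,-0.005],"yaw":0},{"gripper":1,"translation":[0,0.03,0],"yaw":0},{"gripper":1,"translation":[0,0.036,0],"yaw":0},{"gripper":1,"translation":[0,0.036,0],"yaw":0}])

```text
t: 21.22
ee_pos: [0.4109, 0.075, 0.4169]
ee_rot: [-179.9, 0.1, -174.4]
contact_force: [1.3, 0.8, -2.3]
finger_gap: 0.0194
finger_force: 30.0
```

send_rows(rows=[{"gripper":1,"translation":[0,0.036,0],"yaw":0},{"gripper":1,"translation":[0,0.036,0],"yaw":0},{"gripper":1,"translation":[0,0.036,0],"yaw":0},{"gripper":1,"translation":[0,0.039,0],"yaw":0},{"gripper":1,"translation":[0,0,0],"yaw":0}])

```text
t: 21.63
ee_pos: [0.3926, 0.2299, 0.4171]
ee_rot: [179.8, 0.1, -173.4]
contact_force: [-1.7, 1.0, -1.5]
finger_gap: 0.0195
finger_force: 30.0
```

Run:
```python
from h import *
np.set_printoptions(precision=4,suppress=True)
s=env.get_state();print(s["ee_pos"],s["ee_rot"],s["contact_force"])
g=s["ee_pos"]+[0,0,.019];a=np.radians(s["ee_rot"][2]);n=np.array([np.cos(a),np.sin(a),0]);l=np.array([n[1],-n[0],0])
dv=(g-[.560,.238,.25]);x=np.array([.9945,.1045,0]);y=np.array([-.1045,.9945,0]);print("rack X,Y",dv@x,dv@y)
for t in (38,41,44,47,50):
    t_=np.radians(t);b=g-n*.1855*np.sin(t_)-[0,0,.1855*np.cos(t_)];tip=g-n*(.2005*np.sin(t_)-.026*np.cos(t_))-[0,0,.2005*np.cos(t_)+.026*np.sin(t_)]
    print(t,proj("scene",[tip,b]).round(1).tolist(),proj("top",[tip,b]).round(1).tolist())
p,d=cams.capture("scene")
C=cloud("scene",d).reshape(-1,3);X=-(C-g)@n;Y=(C-g)@l;z=C[:,2]-g[2]
m=(abs(Y)<.012)&(z>-.2)&(z<-.07)&(X>.0)&(X<.16);k=np.c_[X[m],Y[m],z[m]]*1e3;print(k[np.argsort(k[:,2])].round().astype(int)[::2].tolist())
u=proj("scene",[g-n*.05-[0,0,.09]])[0].astype(int);print(u)
c=p[u[1]-60:u[1]+60,u[0]-75:u[0]+75];cv2.imwrite("pics/back.png",cv2.resize(c,None,fx=5,fy=5,interpolation=cv2.INTER_CUBIC))
```

```text
[0.3926 0.2299 0.4171] [ 179.787     0.0834 -173.3598] [-1.7158  0.9952 -1.4607]
rack X,Y -0.16737204975557202 0.009444608452797954
38 [[278.1, 247.7], [273.9, 242.2]] [[220.5, 217.5], [219.0, 213.1]]
41 [[274.6, 247.0], [270.9, 241.3]] [[220.0, 214.6], [218.4, 210.6]]
44 [[271.2, 246.2], [268.0, 240.2]] [[219.4, 211.8], [217.9, 208.1]]
47 [[268.0, 245.3], [265.3, 239.1]] [[218.9, 209.0], [217.3, 205.7]]
50 [[264.8, 244.2], [262.7, 237.8]] [[218.3, 206.3], [216.8, 203.4]]
[[106, 3, -170], [104, 1, -168], [112, 3, -164], [109, 4, -164], [112, 3, -159], [115, 4, -156], [119, 0, -152], [110, 5, -152], [115, 5, -151], [112, 4, -148], [115, 5, -146], [117, 5, -142], [121, -1, -140], [117, 1, -138], [117, 4, -138], [120, 4, -137], [112, 3, -136], [116, -2, -135], [117, 1, -134], [112, 2, -129], [115, 3, -127], [110, 5, -126], [108, 3, -124], [108, 7, -124], [110, 2, -122], [101, 5, -120], [103, 4, -120], [103, 2, -119], [100, 1, -117], [98, 5, -116], [103, 3, -114], [96, 5, -113], [100, 2, -112], [93, 4, -110], [93, 2, -109], [98, 5, -108], [95, 1, -106], [91, 5, -104], [89, 4, -103], [92, -2, -103], [94, 5, -101], [91, 0, -100], [87, 5, -99], [84, 3, -97], [87, 5, -94], [86, 3, -93], [86, 1, -91], [83, 6, -89], [84, 1, -88], [75, 3, -87], [82, 3, -86], [82, 1, -85], [73, 3, -83], [80, 3, -82], [76, -1, -81], [77, 3, -79], [70, 2, -78], [74, -1, -77], [70, 1, -75], [68, 5, -75], [66, 3, -73], [68, 1, -72], [68, 4, -72], [67, -3, -70]]
[300 225]
```

View pics/back.png

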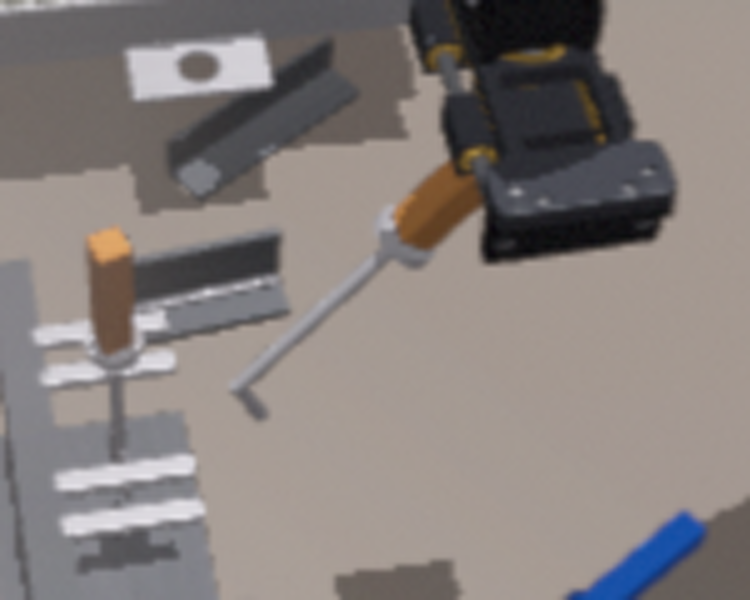

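The picture shows the hook leaned about 41°: collar at (405,235), bend at (240,388), tip at (262,412). The empty middle fork is at (130,495), the scraper is undisturbed at (112,290), and the tray lip is out at (200,65). I'll settle, then correct Y.

send_rows(rows=[{"gripper":1,"translation":[0,0,0],"yaw":0},{"gripper":1,"translation":[0,0,0],"yaw":0}])

```text
t: 21.85
ee_pos: [0.3965, 0.2194, 0.4164]
ee_rot: [-180.0, 0.0, -174.2]
contact_force: [0.2, -1.5, -2.2]
finger_gap: 0.0199
finger_force: 30.0
```

send_rows(rows=[{"gripper":1,"translation":[0,0.0014,0.03],"yaw":0},{"gripper":1,"translation":[0,0,0.035],"yaw":0},{"gripper":1,"translation":[0,0,0.035],"yaw":0},{"gripper":1,"translation":[0,0,0.035],"yaw":0},{"gripper":1,"translation":[0,0,0.03],"yaw":0}])

```text
t: 22.27
ee_pos: [0.3959, 0.2197, 0.2491]
ee_rot: [-179.9, -0.0, -174.3]
contact_force: [0.5, 1.0, -1.1]
finger_gap: 0.0198
finger_force: 30.0
```

send_rows(rows=[{"gripper":1,"translation":[0,0,0.006],"yaw":0},{"gripper":1,"translation":[0,0,0],"yaw":0},{"gripper":1,"translation":[0,0,0],"yaw":0}])

```text
t: 22.52
ee_pos: [0.397, 0.2214, 0.2467]
ee_rot: [180.0, 0.1, -174.1]
contact_force: [0.2, 0.6, -1.8]
finger_gap: 0.0199
finger_force: 30.0
```

```bash
cat > rk.py <<'E'
from h import *
np.set_printoptions(precision=4,suppress=True)
p,d=cams.capture("scene");s=env.get_state();print(s["ee_pos"],s["ee_rot"],s["contact_force"])
o=np.array([.560,.238,0]);x=np.array([.9945,.1045,0]);y=np.array([-.1045,.9945,0]);dv=s["ee_pos"]-o;print("rack X,Y",dv@x,dv@y)
C=cloud("scene",d).reshape(-1,3)-o;X=C@x;Y=C@y;Z=C[:,2]
m=(abs(Y)<.012)&(X-dv@x>-.02)&(X<.09)&(Z>.05)&(Z<.235);k=np.c_[X[m],Y[m],Z[m]]*1e3;print(k[np.argsort(k[:,2])].round().astype(int)[::2].tolist())
E
python3 rk.py
```

```text
[0.3974 0.2219 0.2474] [ 179.9585    0.163  -174.087 ] [ 0.1951  0.0253 -1.281 ]
rack X,Y -0.16339765011278146 0.0009622983692678952
[[-58, 4, 97], [-55, 5, 101], [-55, 5, 106], [-56, -1, 106], [-52, 5, 112], [-49, 6, 116], [-47, 3, 116], [-44, 3, 123], [-49, 4, 123], [-48, -3, 128], [-44, 4, 131], [-52, 4, 133], [-49, 7, 133], [-50, -2, 134], [-55, 4, 137], [-53, -3, 137], [-57, 5, 139], [-52, 3, 143], [-55, 1, 144], [-58, 2, 145], [-58, 2, 149], [-66, 4, 150], [-61, 1, 152], [-63, 3, 155], [-63, 1, 157], [-68, 5, 158], [-66, 3, 159], [-77, 3, 161], [-69, 1, 161], [-71, 3, 163], [-77, -2, 164], [-74, -1, 167], [-77, -1, 171], [-81, 4, 172], [-80, -2, 173], [-83, -3, 175], [-84, 4, 176], [-82, 1, 178], [-85, -1, 180], [35, -11, 181], [3, -8, 181], [-87, 1, 182], [-86, 5, 183], [19, -7, 183], [-15, -7, 184], [6, -7, 184], [9, -7, 184], [-3, -11, 184], [-5, -8, 185], [0, 10, 185], [-19, 7, 185], [-7, -7, 185], [-21, 11, 186], [-13, -6, 186], [51, -10, 186], [38, -8, 186], [-21, -7, 186], [-26, -6, 186], [-2, 9, 187], [30, -6, 187], [35, 8, 187], [55, 2, 187], [33, -6, 187], [-5, -9, 18
[... 831 characters left out ...]
, 191], [52, 5, 191], [42, 7, 192], [29, -9, 192], [19, 11, 192], [27, -6, 192], [16, -10, 192], [48, -9, 192], [-91, 5, 192], [-11, -8, 192], [50, 6, 193], [61, 11, 193], [62, 2, 193], [-94, 4, 194], [-92, 1, 195], [40, -5, 196], [-99, 6, 196], [-97, 0, 197], [-94, 4, 199], [-99, 5, 199], [-100, 1, 203], [-104, 6, 205], [-102, 0, 206], [-107, 5, 208], [-105, 2, 208], [-105, 0, 210], [-107, 4, 212], [-109, 3, 214], [-112, 5, 216], [-112, 4, 219], [-109, 1, 220], [-131, 12, 222], [-134, 9, 226], [-125, 11, 227], [-120, 10, 230], [-123, 10, 231], [-125, 11, 231], [-113, -6, 232], [-108, 6, 232], [-128, 9, 233], [-116, 4, 233], [-111, -9, 234], [-130, 11, 234], [-112, 11, 234], [-135, 12, 235]]
```

send_rows(rows=[{"gripper":1,"translation":[-0.016,0,0],"yaw":0},{"gripper":1,"translation":[-0.018,0,0],"yaw":0},{"gripper":1,"translation":[-0.018,0,0],"yaw":0},{"gripper":1,"translation":[-0.01,0,0],"yaw":0},{"gripper":1,"translation":[0,0,0],"yaw":0}])

```text
t: 22.98
ee_pos: [0.4611, 0.228, 0.2472]
ee_rot: [179.8, 0.2, -174.2]
contact_force: [-0.4, -0.3, -1.6]
finger_gap: 0.0199
finger_force: 30.0
```

send_rows(rows=[{"gripper":1,"translation":[-0.008,0,0],"yaw":0},{"gripper":1,"translation":[-0.008,0,0],"yaw":0},{"gripper":1,"translation":[-0.008,0,0],"yaw":0}])

```text
t: 23.23
ee_pos: [0.4823, 0.2309, 0.2469]
ee_rot: [-180.0, 0.1, -174.0]
contact_force: [0.6, 1.3, -1.4]
finger_gap: 0.0197
finger_force: 30.0
```

send_rows(rows=[{"gripper":1,"translation":[-0.008,0,0],"yaw":0},{"gripper":1,"translation":[-0.008,0,0],"yaw":0}])

```text
t: 23.4
ee_pos: [0.4983, 0.2324, 0.2461]
ee_rot: [-180.0, 0.1, -174.0]
contact_force: [0.1, 0.1, -1.6]
finger_gap: 0.0198
finger_force: 30.0
```

send_rows(rows=[{"gripper":1,"translation":[-0.008,0,0],"yaw":0},{"gripper":1,"translation":[-0.008,0,0],"yaw":0},{"gripper":1,"translation":[-0.006,0,0],"yaw":0}])

```text
t: 23.65
ee_pos: [0.5188, 0.2347, 0.2447]
ee_rot: [-180.0, -0.2, -174.0]
contact_force: [-3.1, -1.0, -2.2]
finger_gap: 0.0198
finger_force: 30.0
```

send_rows(rows=[{"gripper":1,"translation":[-0.006,0,0],"yaw":0},{"gripper":1,"translation":[-0.006,0,0],"yaw":0}])

```text
t: 23.82
ee_pos: [0.5307, 0.2362, 0.2448]
ee_rot: [-180.0, -0.2, -174.0]
contact_force: [-4.6, -1.1, -0.8]
finger_gap: 0.0201
finger_force: 30.0
```

```bash
python3 rk.py | cut -c1-1500
```

```text
[0.532  0.2361 0.2446] [ 179.963    -0.0757 -174.0086] [-1.8388  0.2383 -5.3045]
rack X,Y -0.028025411392439276 0.0010309043778118877
[[68, 2, 104], [65, 4, 107], [64, 4, 118], [26, 3, 181], [22, -8, 182], [50, 4, 184], [27, -7, 185], [32, -8, 185], [22, -9, 185], [64, 9, 186], [59, -11, 186], [30, -9, 187], [23, 4, 187], [40, 11, 187], [51, 12, 187], [61, 7, 187], [47, 4, 187], [3, 8, 187], [19, -10, 188], [15, 3, 188], [40, -7, 188], [43, -5, 188], [32, 10, 188], [51, -9, 188], [21, -10, 188], [50, -12, 188], [14, 10, 188], [24, -10, 188], [57, 0, 189], [63, 2, 189], [46, -5, 189], [35, 10, 189], [23, 2, 189], [27, -7, 189], [40, -10, 189], [51, 10, 189], [60, 0, 189], [61, 12, 189], [35, -6, 189], [44, -1, 189], [53, -12, 189], [24, 12, 189], [41, 0, 190], [45, 5, 190], [21, 6, 190], [56, -6, 190], [56, -9, 190], [52, 1, 190], [11, 11, 190], [25, -6, 190], [62, -6, 190], [52, 5, 190], [61, -9, 190], [49, 2, 191], [58, 4, 191], [39, 4, 191], [56, -11, 191], [6, 10, 191], [38, -5, 191], [48, -6, 191], [55, 8, 191], [39, 1, 191], [21, 4, 192], [32, -7, 192], [58, 11, 192], [58, -11, 192], [43, -5, 192], [23, 2, 193], [20, 4, 196], [20, 2, 198], [13, 5, 200], [18, 5, 202], [15, 5, 205], [0, 10, 221], [10, -12, 222], [15, 9, 223], [14, 1, 224], [7, 8, 224], [13, 11, 225], [10, -7, 225], [17, 8, 226], [11, 0, 226], [14, 0, 227], [17, 2, 227], [16, 0, 227], [10, 7, 227], [11, -2, 228], [13, 10, 229], [5, 10, 230], [6, 3, 230], [8, 0, 231], [0, 11, 232], [8, -2, 233], [6, 3, 234]]
```

The brace works: the rod bears on the rail and the lean is down to about 33°. I'll push on.

send_rows(rows=[{"gripper":1,"translation":[-0.006,0,0],"yaw":0},{"gripper":1,"translation":[-0.006,0,0],"yaw":0},{"gripper":1,"translation":[-0.006,0,0],"yaw":0},{"gripper":1,"translation":[-0.006,0,0],"yaw":0},{"gripper":1,"translation":[-0.006,0,0],"yaw":0}])

```text
t: 24.28
ee_pos: [0.5607, 0.2394, 0.2454]
ee_rot: [-180.0, -0.1, -174.0]
contact_force: [-6.0, -1.1, -0.9]
finger_gap: 0.0198
finger_force: 30.0
```

send_rows(rows=[{"gripper":1,"translation":[-0.006,0,0],"yaw":0},{"gripper":1,"translation":[-0.006,0,0],"yaw":0},{"gripper":1,"translation":[-0.006,0,0],"yaw":0},{"gripper":1,"translation":[-0.006,0,0],"yaw":0},{"gripper":1,"translation":[0,0,0],"yaw":0}])

```text
t: 24.7
ee_pos: [0.5855, 0.2418, 0.2453]
ee_rot: [180.0, -0.0, -174.0]
contact_force: [-3.8, -0.3, -2.4]
finger_gap: 0.02
finger_force: 30.0
```

```bash
python3 rk.py | cut -c1-1200
```

```text
[0.5854 0.2418 0.2452] [ 179.9825    0.0032 -174.0109] [-3.8393 -0.2122 -2.5474]
rack X,Y 0.0256841867877418 0.0011010609973627276
[[16, 3, 67], [19, 2, 71], [16, 3, 72], [33, 5, 75], [21, 0, 75], [30, 3, 76], [30, 0, 77], [22, 5, 77], [24, 3, 80], [33, 5, 82], [36, 2, 123], [36, 6, 140], [36, 5, 145], [36, 5, 150], [64, 10, 187], [63, 8, 189], [63, 5, 190], [62, -6, 191]]
```

send_rows(rows=[{"gripper":1,"translation":[-0.005,0,0],"yaw":0},{"gripper":1,"translation":[-0.006,0,0],"yaw":0},{"gripper":1,"translation":[0,0,0],"yaw":0}])

```text
t: 25.0
ee_pos: [0.5961, 0.2429, 0.2456]
ee_rot: [180.0, -0.0, -174.0]
contact_force: [-3.5, -1.1, -0.5]
finger_gap: 0.0199
finger_force: 30.0
```

```bash
python3 rk.py | cut -c1-900
```

```text
[0.596  0.2429 0.2456] [ 179.9989    0.0213 -174.0045] [-4.208  -0.2165 -0.0969]
rack X,Y 0.036360006233743136 0.0010899777682428196
[[18, -1, 76], [18, 2, 77], [21, 3, 79], [30, 5, 81], [25, 7, 81], [30, 3, 81], [27, 4, 84], [33, 8, 86], [29, 3, 87], [35, 3, 96], [35, 8, 98], [32, 2, 105], [34, 4, 109], [31, 1, 114], [34, 6, 123], [34, 6, 128], [36, 7, 137], [34, 7, 141], [36, 7, 148], [36, 6, 152], [35, 6, 156]]
```

send_rows(rows=[{"gripper":1,"translation":[0.012,-0.001,0],"yaw":0},{"gripper":1,"translation":[0.012,0,0],"yaw":0},{"gripper":1,"translation":[0.012,0,0],"yaw":0},{"gripper":1,"translation":[0,0,0],"yaw":0},{"gripper":1,"translation":[0,0,0],"yaw":0}])

```text
t: 25.47
ee_pos: [0.5616, 0.2379, 0.2462]
ee_rot: [-180.0, 0.3, -174.0]
contact_force: [0.7, -0.7, -2.2]
finger_gap: 0.0195
finger_force: 30.0
```

send_rows(rows=[{"gripper":1,"translation":[0,0,0.005],"yaw":0},{"gripper":1,"translation":[0,0,0.005],"yaw":0},{"gripper":1,"translation":[0,0,0.003],"yaw":0},{"gripper":1,"translation":[0,0,0],"yaw":0}])

```text
t: 25.8
ee_pos: [0.5602, 0.2376, 0.2309]
ee_rot: [-180.0, -0.1, -174.0]
contact_force: [0.2, 0.4, -0.8]
finger_gap: 0.0202
finger_force: 30.0
```

```bash
python3 rk.py | cut -c1-900
```

```text
[0.5602 0.2378 0.2314] [-179.9985   -0.0703 -174.0102] [-0.1772 -0.3767 -1.7144]
rack X,Y 0.0002112118435770804 -0.0002011986467589633
[[-16, 2, 59], [-19, 1, 63], [-10, 1, 65], [-4, 4, 67], [-16, 3, 67], [-7, 3, 71], [-13, 4, 71], [-1, 6, 71], [1, 2, 72], [-4, 4, 80], [1, 3, 80], [-2, 3, 85], [-5, 2, 86], [-5, 1, 91], [-5, 1, 96], [1, 4, 98], [-2, 4, 103], [-2, 4, 109], [1, 3, 114], [0, 1, 116], [1, 4, 126], [-2, 2, 128], [3, 1, 133], [-2, 4, 137], [0, 4, 142], [3, 2, 145], [-3, 1, 148], [0, 4, 153], [35, 8, 186], [63, 0, 186], [40, 7, 187], [53, 11, 187], [40, -8, 187], [38, 11, 187], [44, -2, 187], [56, 8, 187], [56, -7, 187], [52, -3, 187], [59, -4, 187], [48, -9, 188], [33, -6, 188], [43, -8, 188], [62, -5, 188], [39, 5, 188], [32, -9, 188], [62, -1, 188], [47, 1, 188], [52, 3, 189], [53, 7, 189], [55, 6, 189], [46, -7, 189], [56, -9, 189], [63, 5, 189], [58, 3, 190], [55, 1, 190], [51, 11, 190], [51, -8, 190], [45, 9, 190], [37, -8, 190], [46, 0, 191], [54, -2, 191], [49, -4, 191], [60, 4, 191], [53, -7, 191], [35
```

send_rows(rows=[{"gripper":1,"translation":[0,0,0.001],"yaw":0},{"gripper":1,"translation":[0,0,0.001],"yaw":0},{"gripper":1,"translation":[0,0,0],"yaw":0}])

```text
t: 26.1
ee_pos: [0.5602, 0.2381, 0.2302]
ee_rot: [180.0, -0.0, -174.0]
contact_force: [-0.3, -0.1, -2.0]
finger_gap: 0.0203
finger_force: 30.0
```

send_rows(rows=[{"gripper":1,"translation":[0,0,0.001],"yaw":0},{"gripper":1,"translation":[0,0,0.001],"yaw":0},{"gripper":1,"translation":[0,0,0],"yaw":0}])

```text
t: 26.35
ee_pos: [0.5601, 0.238, 0.2282]
ee_rot: [-180.0, -0.0, -174.0]
contact_force: [0.8, 0.5, -1.1]
finger_gap: 0.0197
finger_force: 30.0
```

send_rows(rows=[{"gripper":1,"translation":[0,0,0.001],"yaw":0},{"gripper":1,"translation":[0,0,0.001],"yaw":0},{"gripper":1,"translation":[0,0,0],"yaw":0}])

```text
t: 26.6
ee_pos: [0.5601, 0.238, 0.226]
ee_rot: [-180.0, -0.0, -174.0]
contact_force: [-0.4, 0.7, -0.6]
finger_gap: 0.0202
finger_force: 30.0
```

send_rows(rows=[{"gripper":1,"translation":[0,0,0.001],"yaw":0},{"gripper":1,"translation":[0,0,0.001],"yaw":0},{"gripper":1,"translation":[0,0,0],"yaw":0}])

```text
t: 26.85
ee_pos: [0.5602, 0.2381, 0.2259]
ee_rot: [-180.0, 0.0, -174.0]
contact_force: [-2.4, -2.0, 6.5]
finger_gap: 0.0197
finger_force: 30.0
```

Contact: the collar is on the fork. I'll open the gripper.

send_rows(rows=[{"gripper":1,"translation":[0,0,-0.001],"yaw":0},{"gripper":0.3,"translation":[0,0,0],"yaw":0},{"gripper":-0.2,"translation":[0,0,0],"yaw":0},{"gripper":-1,"translation":[0,0,0],"yaw":0},{"gripper":-1,"translation":[0,0,0],"yaw":0}])

```text
t: 27.27
ee_pos: [0.5602, 0.2381, 0.2252]
ee_rot: [180.0, 0.0, -174.0]
contact_force: [-0.8, -0.0, 0.4]
finger_gap: 0.0389
finger_force: 0.0
```

send_rows(rows=[{"gripper":-1,"translation":[0,0,0],"yaw":0},{"gripper":-1,"translation":[0,0,0],"yaw":0},{"gripper":-1,"translation":[0,0,0],"yaw":0},{"gripper":-1,"translation":[0,0,0],"yaw":0},{"gripper":-1,"translation":[0,0,0],"yaw":0}])

```text
t: 27.68
ee_pos: [0.5602, 0.2381, 0.2253]
ee_rot: [-180.0, -0.0, -174.0]
contact_force: [-0.3, 0.6, 0.4]
finger_gap: 0.0718
finger_force: 0.0
```

send_rows(rows=[{"gripper":-1,"translation":[0,0,0],"yaw":0},{"gripper":-1,"translation":[0,0,0],"yaw":0},{"gripper":-1,"translation":[0,0,-0.01],"yaw":0},{"gripper":-1,"translation":[0,0,-0.02],"yaw":0},{"gripper":-1,"translation":[0,0,-0.03],"yaw":0}])

```text
t: 28.1
ee_pos: [0.5591, 0.2371, 0.2843]
ee_rot: [-179.9, -0.2, -174.0]
contact_force: [1.0, -0.7, 1.1]
finger_gap: 0.0866
finger_force: 0.0
```

send_rows(rows=[{"gripper":-1,"translation":[0,0,-0.035],"yaw":0},{"gripper":-1,"translation":[0,0,-0.035],"yaw":0},{"gripper":-1,"translation":[0.035,0,-0.02],"yaw":0},{"gripper":-1,"translation":[0.035,0,0],"yaw":0},{"gripper":-1,"translation":[0.02,0,0],"yaw":0}])

```text
t: 28.52
ee_pos: [0.4682, 0.2311, 0.3775]
ee_rot: [179.9, 0.1, -173.8]
contact_force: [-0.4, 0.8, 1.2]
finger_gap: 0.0872
finger_force: 0.0
```

```bash
python3 - <<'E'
from h import *
np.set_printoptions(precision=4,suppress=True)
p,d=cams.capture("scene");print(env.get_state()["ee_pos"],env.get_state()["t"])
C=cloud("scene",d);m=cv2.inRange(cv2.cvtColor(p,cv2.COLOR_BGR2HSV),(5,130,150),(22,255,255));k,l,s,c=cv2.connectedComponentsWithStats(m)
for i in range(1,k):
    if 235<c[i][0]<265 and 200<c[i][1]<260 and s[i,4]>8: print(s[i],c[i],np.median(C[l==i],0))
cv2.imwrite("pics/end.png",cv2.resize(p[120:320,180:400],None,fx=3,fy=3,interpolation=cv2.INTER_CUBIC))
E
python3 lip.py|sed -n 2,3p
```

```text
[0.4654 0.2313 0.3776] 28.5667
[243 211   7   6  29] [246.3103 213.9655] [0.5707 0.1464 0.283 ]
[249 241   8   7  45] [252.2222 243.9333] [0.5596 0.2404 0.2829]
lip outer edge rel start hole (start ~.023) [0.1137 0.135  0.137  0.1378] 186
plate (start ~-.022) 0.014668412163214899 1735
```

View pics/end.png

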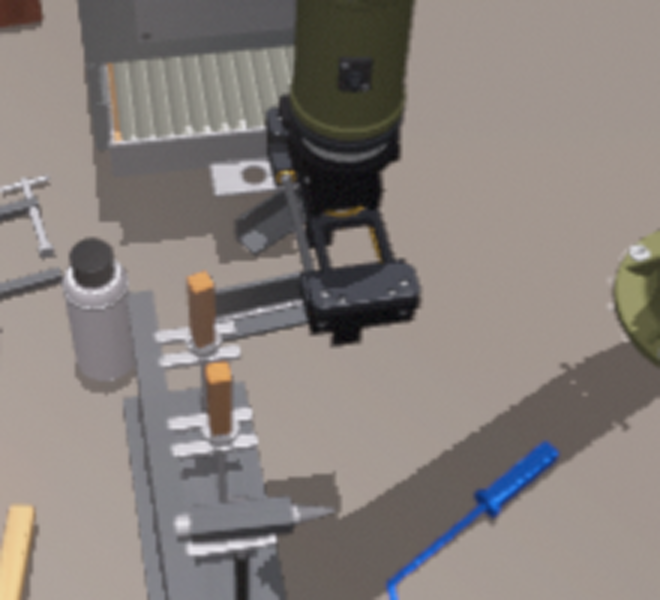

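The hook hangs upright in its own fork at crop (218,400), at its starting position to within about 1 mm. The scraper (202,310) and hammer (235,515) are undisturbed, and the tray is out with its filter showing (200,95). The gripper is clear, so I'll let the arm settle and hand in.

send_rows(rows=[{"gripper":-1,"translation":[0,0,0],"yaw":0},{"gripper":-1,"translation":[0,0,0],"yaw":0},{"gripper":-1,"translation":[0,0,0],"yaw":0}])

```text
t: 28.87
ee_pos: [0.4716, 0.2282, 0.3752]
ee_rot: [180.0, -0.0, -174.1]
contact_force: [-0.3, -0.2, -0.1]
finger_gap: 0.0868
finger_force: 0.0
```

```bash
python3 -c "
from plant import env,cams,order
print(order.sign_off())"
```

```text
the job is handed in; nothing more can be done
None
```

The job is handed in (no verdict was returned): by my last camera check the filter tray is out at its stop, the hook hangs upright in its own fork about 1 mm from where it started, and the other rack tools and spray can look undisturbed.

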